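# Dispense the beads into the catch box

## Robot

A 7-joint arm with a two-finger parallel gripper is mounted at the origin on a cart in front of the work surface, level with it; the furniture and walls round the work are solid. World frame = base frame: x ahead of the robot, y to its left, z up, the work surface at z = 0. Lengths are in mm, angles in rad, forces in N, time in s.
With the tool pointing down it reaches from about 400 to 850 mm from the base axis. Payload 4.5 kg.
Tool frame: the origin (TCP) lies at the very end of the fingers, on their centre line; the grasp point (between the pads) lies robot.grip_depth behind it (robot.grip_depth is the distance from the TCP to the grasp point, in mm); x points along the fingers, y is the direction in which the jaws open and shut, and the axes are right-handed (so a half turn about x gives the same grasp; the last joint's range is limited). The gripper opens to 88 mm and grips with 3 to 60 N. Pads are 18 mm wide; open, the fingers measure 123 mm over their backs; the gripper's body (75 mm by 187 mm) begins 45 mm behind the grasp point.
Start: joints at [1.21, 0.689, -0.195, 1.565, 0.157, 0.902, -0.215], TCP at [240.42, -576.933, 238.743] pointing down, gripper open.
Joint ranges: [-3.01, 3.01], [-0.46, 2.08], [-1.47, 1.51], [0.13, 2.56], [-1, 4.14], [0.04, 2.09], [-2.66, 2.66]. Speed limits (rad/s): [2.57, 2.57, 3.14, 3.14, 3.14, 3.14, 3.14].

## Interface

Orientations are given as [roll, pitch, yaw] about the fixed x, y, z axes, in that order (R = Rz(yaw) Ry(pitch) Rx(roll)).
In Python, from station import readout, cams, robot gives the robot as it stands. The module is installed in compiled form; this text tells all that it offers.
- The arm moves only by the shell command python3 -m crank 'ROWS' [OPENING] [FORCE]. ROWS is JSON, a list of rows, each a list of 4 numbers: the shift along the tool's x, y, z in cm, then the turn about the tool's x in degrees. A call has 1 to 12 rows; each row shifts and turns the commanded pose from where the row before left it, along the tool's axes as they then stand; what a row does not reach is not made up. A row lasts 1/8 s, in which the tool goes at most 62.5 mm and 10.7 degrees, less where a joint would pass 70% of its speed; a pose out of reach is approached as far as the arm can. A call is refused whole if a number of a shift passes 6.25 or a number of a turn 10.7, either way. A call with a gripper value outside its range is refused whole. OPENING is the opening, from -1 (shut) to 1 (fully open), set as the call begins (- or left out, the last holds). The fingers move at their own pace and stop on an object; FORCE is the grip in N (left out, the last holds). Time passes only in rows, so rows that do not move let the fingers close. It gives the time, the measured TCP pose, the force and the opening at its end, in the units of the state.
- readout.sense(): the state, without advancing time (a new reading comes with each control period).
- cams.read_camera(name): name is "side" or "top" or "wrist"; returns the picture (480x640x3 uint8, red, green, blue); there is no depth.
- cams.get_calibration(name): a dict with "K" (3x3 intrinsics, pixels), "k1" (the pictures are not rectified: a ray, as slopes to the right and down, at radius r is drawn at 1 + k1 r^2 times it, then the intrinsics apply), "cam_to_world" (4x4, takes a point from camera to world coordinates). Camera axes: x right, y up, looking along -z (the intrinsics and any distortion apply to the point x, -y, -z); pixel columns grow to the right and rows downward; lengths in mm; the calibration is good to about 2 mm. A picture is of the moment at which its call begins: read the wrist's pose just before it. get_calibration takes no time and is no camera call; for the wrist camera it gives the pose at the moment of the call.
- robot.job_done(): hands the job in, once; it reports no verdict.
The state is a dict: "t": time; "q": joint angles; "qvel": joint speeds; "tau": joint torques, N m; "position": TCP position; "tcp_rot": TCP orientation; "force": force on the tool from outside, world axes, zero at the start; "ft_torque": the same for the moment, N m; "width": finger opening in mm.
Only numpy, scipy, OpenCV 4.12 (cv2) and the standard library are available. Lean on these libraries where they do the work, as an engineer would, in place of code of your own. Each camera call takes 0.05 s, during which the arm holds its last target.

## Task

Portion out all the red wooden beads from the tilting bead dispenser. First set every thing that stands in front of the dispenser aside on the cork mat, upright, then put the white open box in the blue outline, lengthwise along it. Turn the orange dial so that the one hole the beads fit through lies over the mouth, tip the magazine fully forward with its crank until every bead has dropped into the box (tip again if some stay behind), and finally swing the magazine back fully upright and turn the dial back to its blank (shut) side.

Things in the scene. Friction and masses are not known exactly. Their poses are not given: they have to be found in the camera images.
- stand: White fixed stand of the dispenser, yaw within 0.15. Origin on the table under the tilting axis; front is -x, z up. Foot plate 105 x 190 x 12 mm from 22 mm before to 83 mm behind the origin; two uprights (at y = +-74 mm, 170 mm high) carry the magazine on a level axis along y, 165 mm above the table.
- drop_spot (a point): Centre, at table height, of the blue outline (99 x 166 mm, long along y, flat) painted on the table 95 mm before the stand's origin; axes as the stand. The catch box belongs here.
- canister (a joint): Tilt of the clear magazine in rad: 0 = upright, dial on top; grows as it tips to the stand's front (-x); stop at 2.05, mouth over the outline. Stays where left (0.3 N m, 4 N at the crank). Upright it spans 110 (x) x 44 (y) mm, from 98 to 235 mm above the table. Beads roll out only near the end (1.9 and more): wait a second there; if some jam, swing back and tip again.
- crank_grip (a point): Middle of the black crank pin: round, 12 mm thick, 56 mm long, parallel to the tilting axis, 115 mm right (-y) of the stand's middle, 80 mm from the axis. With the magazine upright it lies 1.012 rad behind straight-up, seen from the axis; it goes over the top to 1.04 rad in front of straight-up when fully tipped. Can be held from above all the way.
- dial (a joint): Angle of the orange dial (117 mm disc, top face 245.5 mm above the table when upright) in rad, positive counter-clockwise from above, range -1.75 to 3.3. The mouth beneath is at the front (-x). 0 = blank side over the mouth (shut), 1.57 = 42 mm hole (beads fit), 3.14 = 17 mm hole, -1.57 = 10 mm hole (beads do not fit). Tilts with the magazine; light friction (0.05 N m).
- dial_grip (a point): Point on the dial's axis at mid-height of its black grip bar, 260.5 mm above the table when upright. The bar is 13 mm wide, 27 mm high (top at 272.5 mm); it reaches 48 mm from the axis towards the blank side (white mark) and 10 mm the other way. At dial angle 0 it points to the stand's front (-x), at angle q it points q counter-clockwise of that.
- mat: Cork mat, 150 x 260 x 5 mm, fixed flat on the table right of the dispenser; origin at the centre of its underside, x and y along its sides (long side y).
- catch_box: Open white plastic box, 80 x 150 mm (long along its y) and 60 mm high, loose, about 0.14 kg; origin at the centre of its underside. Walls 6 mm thick all round, inside 68 x 138 mm. Its long walls (middle 37 mm from the centre) can be pinched from above.
- block_stamp: Black block stamp, 52 x 88 mm (x, y) and 46 mm high; origin at the centre of its underside. Pinch it across the 52 mm (its x). May be absent.
- lead_tin: Flat black box, 50 x 74 mm (x, y) and 16 mm high; origin at the centre of its underside. Pinch it across the 50 mm (its x). May be absent.
- blue_pot: Blue open pot with a yellow rim, 61 mm across, 40 mm high; origin at the centre of its underside. May be absent.
- bead1_center (a point): Centre of a red wooden bead, a ball of 24 mm diameter, at first inside the magazine. May be absent.
- bead2_center (a point): Centre of a red wooden bead, a ball of 24 mm diameter, at first inside the magazine. May be absent.
- bead3_center (a point): Centre of a red wooden bead, a ball of 24 mm diameter, at first inside the magazine. May be absent.
- bead4_center (a point): Centre of a red wooden bead, a ball of 24 mm diameter, at first inside the magazine. May be absent.

How it is judged (in metres and radians):
On the way, in this order (a step that is already met when the one before it is completed fails the run):
1. everything that stood before the dispenser is upright on the cork mat (x of block_stamp in the frame of mat between -0.075 and 0.075 m and y of block_stamp in the frame of mat between -0.13 and 0.13 m and z of each of block_stamp, lead_tin, blue_pot in the frame of mat below 0.015 m and angle between each of block_stamp, lead_tin, blue_pot's own z axis and vertical below 0.2 rad and x of lead_tin in the frame of mat between -0.075 and 0.075 m and y of lead_tin in the frame of mat between -0.13 and 0.13 m and x of blue_pot in the frame of mat between -0.075 and 0.075 m and y of blue_pot in the frame of mat between -0.13 and 0.13 m), for 0.2 s.
2. the white box stands in the blue outline (x of catch_box in the frame of drop_spot between -0.022 and 0.022 m and y of catch_box in the frame of drop_spot between -0.03 and 0.03 m and angle between the x axis of catch_box and the x axis of stand, either way round below 0.2 rad and height (world z) of catch_box below 0.006 m and angle between catch_box's own z axis and vertical below 0.1 rad), for 0.2 s.
3. the magazine is tipped fully with the dial's bead hole at the mouth and the box in place (all of step 2 and value of joint canister above 1.8 rad and value of joint dial between 1.27 and 1.87 rad), for 0.2 s.
At the end, for the whole second after the job is handed in: All beads in the box; box flat in the outline (22 mm front-back, 30 mm sideways, 0.2 rad), magazine upright (under 0.15 rad), dial shut (within 0.22 rad of 0), every cleared thing upright with its centre on the cork mat, all at rest (all of step 1 and all of step 2 and x of bead1_center in the frame of catch_box between -0.038 and 0.038 m and y of bead1_center in the frame of catch_box between -0.073 and 0.073 m and z of bead1_center in the frame of catch_box between 0 and 0.058 m and x of bead2_center in the frame of catch_box between -0.038 and 0.038 m and y of bead2_center in the frame of catch_box between -0.073 and 0.073 m and z of bead2_center in the frame of catch_box between 0 and 0.058 m and x of bead3_center in the frame of catch_box between -0.038 and 0.038 m and y of bead3_center in the frame of catch_box between -0.073 and 0.073 m and z of bead3_center in the frame of catch_box between 0 and 0.058 m and x of bead4_center in the frame of catch_box between -0.038 and 0.038 m and y of bead4_center in the frame of catch_box between -0.073 and 0.073 m and z of bead4_center in the frame of catch_box between 0 and 0.058 m and value of joint canister below 0.15 rad and value of joint dial between -0.22 and 0.22 rad and linear speed of each of block_stamp, lead_tin, blue_pot, catch_box, bead1, bead2, bead3, bead4 below 0.03 m/s); the robot touches nothing.
Of block_stamp, lead_tin, blue_pot only 2 to 3 are there at a start; the rules pass over those that are not, and their reading is None.
Of bead1, bead2, bead3, bead4 only 2 to 4 are there at a start; the rules pass over those that are not, and their reading is None.
At some moment in a run one of block_stamp, lead_tin, blue_pot may be knocked a few centimetres aside while the robot is not near it.
Once in a run the grip may slacken for a moment while it holds something.
It also fails if it takes over 208 s, if anything falls off the work surface, if the arm or the gripper's body presses on something with over 40 N, if the wrist force passes 120 N, or if a joint passes its speed limit or range.

## Working session

There is one attempt and no reset: what is moved stays moved. The work goes in short steps, Python scripts to look and compute and a shell command to move; the robot and the scene stay as the last step left them, time stands still between calls to the robot, and variables do not carry over. Pictures are saved under pics/ and viewed, and the job is handed in when it is done.

```bash
mkdir -p pics; ls; python3 - <<'E'
from station import readout, cams, robot
import cv2
print(readout.sense()); print(robot.grip_depth)
for n in ["side","top","wrist"]:
    c=cams.get_calibration(n); print(n,c)
    cv2.imwrite(f"pics/{n}0.png",cams.read_camera(n)[:,:,::-1])
E
```

```text
pics
{'t': 0.0, 'q': array([ 1.20979582,  0.68994921, -0.19452155,  1.56630583,  0.15729279,
        0.90250981, -0.21508315]), 'qvel': array([-0.00165128, -0.00165203,  0.00078039, -0.00120284,  0.00084713,
       -0.00171464,  0.00034329]), 'tau': array([ 1.91609283e-04, -5.27555215e+01, -1.26677960e+00, -1.53426433e+01,
       -5.26732241e-02,  6.57991623e-03,  1.65915217e-04]), 'position': array([ 240.11334354, -576.3706257 ,  237.94210722]), 'tcp_rot': array([-1.50189326,  1.56901517,  2.03459782]), 'force': array([-0.52877094, -0.33467935,  0.07529408]), 'ft_torque': array([-0.03505908, -0.03012176,  0.00397122]), 'width': 88.27067917553035}
18.700000000000003
side {'K': array([[467.07414105,   0.        , 320.35952908],
       [  0.        , 467.07414105, 236.62417129],
       [  0.        ,   0.        ,   1.        ]]), 'k1': -0.11794205716146668, 'cam_to_world': array([[-9.21979677e-01, -2.72284349e-01,  2.75344707e-01,
         8.41895039e+02],
       [ 3.86704668e-01, -6.10076523e-01,  6.91567882e-01,
         5.32111557e+02],
       [-2.03217691e-02,  7.44088616e-01,  6.
[... 531 characters left out ...]
 1.26985251e-01,  9.91330045e-01,
         1.07886040e+03],
       [ 0.00000000e+00,  0.00000000e+00,  0.00000000e+00,
         1.00000000e+00]])}
wrist {'K': array([[337.92731058,   0.        , 320.47671552],
       [  0.        , 337.92731058, 238.16086072],
       [  0.        ,   0.        ,   1.        ]]), 'k1': -0.016059898144436837, 'cam_to_world': array([[ 3.85321883e-01,  8.89938270e-01,  2.44001890e-01,
         3.01834970e+02],
       [-9.22779053e-01,  3.72300129e-01,  9.93550878e-02,
        -5.50754607e+02],
       [-2.42204039e-03, -2.63443523e-01,  9.64671780e-01,
         3.83255530e+02],
       [ 0.00000000e+00,  0.00000000e+00,  0.00000000e+00,
         1.00000000e+00]])}
```

View pics/top0.png

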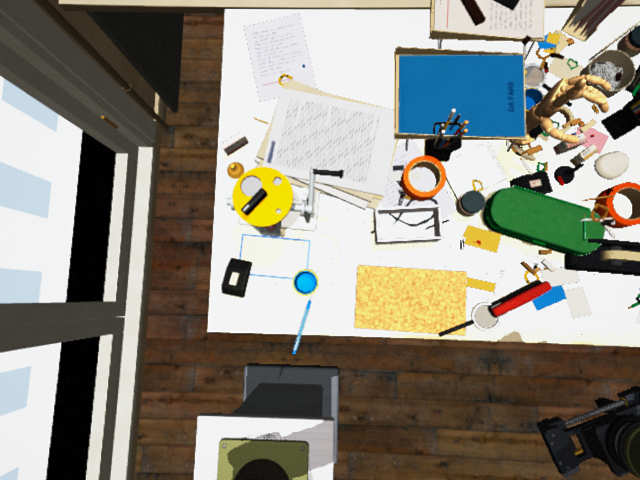

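View pics/side0.png

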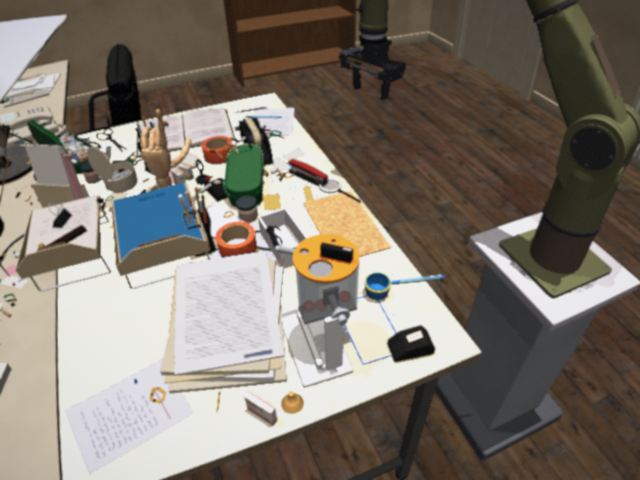

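View pics/wrist0.png

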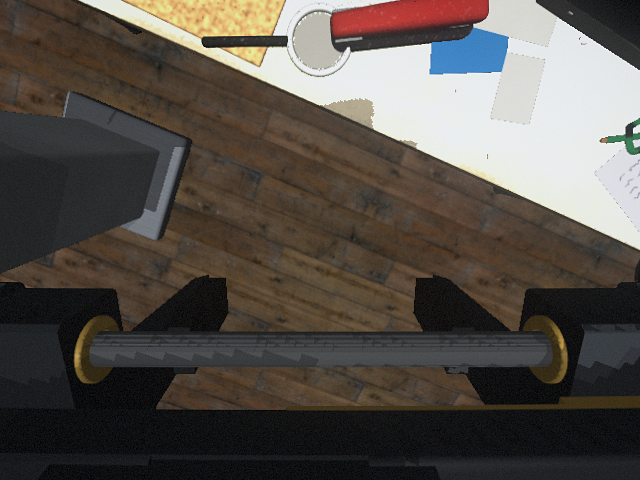

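```bash
cat > h.py <<'E'
from station import readout, cams, robot
import numpy as np, cv2
def shot(n,name,crop=None,scale=1):
    st=readout.sense(); C=cams.get_calibration(n); im=cams.read_camera(n)[:,:,::-1].copy()
    cv2.imwrite(f"pics/{name}_full.png",im); np.savez(f"pics/{name}.npz",K=C['K'],k1=C['k1'],T=C['cam_to_world'])
    crp(name,name,crop,scale); return im,C
def crp(name,out,crop=None,scale=1):
    im=cv2.imread(f"pics/{name}_full.png")
    if crop: x0,y0,x1,y1=crop; im=im[y0:y1,x0:x1]
    cv2.imwrite(f"pics/{out}.png",cv2.resize(im,None,fx=scale,fy=scale,interpolation=cv2.INTER_CUBIC))
def load(name):
    d=np.load(f"pics/{name}.npz"); return dict(K=d['K'],k1=float(d['k1']),cam_to_world=d['T'])
def ray(C,u,v):
    K=C['K']; D=np.array([C['k1'],0,0,0,0.])
    p=cv2.undistortPoints(np.array([[[u,v]]],float),K,D).ravel()
    T=C['cam_to_world']; d=T[:3,:3]@np.array([p[0],-p[1],-1]); return T[:3,3],d
def atz(C,u,v,z):
    o,d=ray(C,u,v); return o+d*(z-o[2])/d[2]
def proj(C,P):
    T=np.linalg.inv(C['cam_to_world']); p=np.atleast_2d(P)@T[:3,:3].T+T[:3,3]
    x=p[:,0]/-p[:,2]; y=-p[:,1]/-p[:,2]; r2=x*x+y*y; s=1+C['k1']*r2
    K=C['K']; return np.c_[K[0,0]*x*s+K[0,2],K[1,1]*y*s+K[1,2]]
def Rt(rpy):
    r,p,y=rpy; c,s=np.cos,np.sin
    return (np.array([[c(y),-s(y),0],[s(y),c(y),0],[0,0,1]])@np.array([[c(p),0,s(p)],[0,1,0],[-s(p),0,c(p)]])@np.array([[1,0,0],[0,c(r),-s(r)],[0,s(r),c(r)]]))
def togo(target,phi=None,st=None):
    """world target TCP (mm) -> cm in tool axes; phi: desired world yaw (deg) of tool y (mod 180)"""
    st=st or readout.sense(); R=Rt(st['tcp_rot']); d=R.T@(np.array(target)-st['position'])/10
    print('t',round(float(st['t']),2),'tcp',st['position'].round(1),'w',round(st['width'],1),'F',st['force'].round(1))
    print('toolx',R[:,0].round(3),'tooly',R[:,1].round(3),'toolz',R[:,2].round(3))
    print('shift cm',d.round(2))
    cy=np.degrees(np.arctan2(R[1,1],R[0,1])); print('tool y yaw',round(cy,1),'q7',st['q'][6].round(2))
    if phi is not None:
        k=np.sign(R[2,0]); dd=(phi-cy+90)%180-90; print('turn about x deg',(k*dd).round(1), 'alt', (k*(dd-180*np.sign(dd))).round(1))
E
python3 - <<'E'
from h import *
import shutil
for n in("top","side","wrist"):
    C=cams.get_calibration(n); shutil.copy(f"pics/{n}0.png",f"pics/{n}0_full.png"); np.savez(f"pics/{n}0.npz",K=C['K'],k1=C['k1'],T=C['cam_to_world'])
crp("top0","top0a",(200,150,360,300),5)
crp("top0","top0b",(330,180,490,340),4)
crp("side0","side0a",(270,220,450,390),4)
togo([400,0,300])
E
```

```text
t 0.15 tcp [ 240.2 -576.5  238.1] w 88.8 F [-0.4  0.4 -0.6]
toolx [-0.001  0.001 -1.   ] tooly [ 0.385 -0.923 -0.001] toolz [-0.923 -0.385  0.   ]
shift cm [ -6.13 -47.08 -36.93]
tool y yaw -67.4 q7 -0.22
```

View pics/top0a.png

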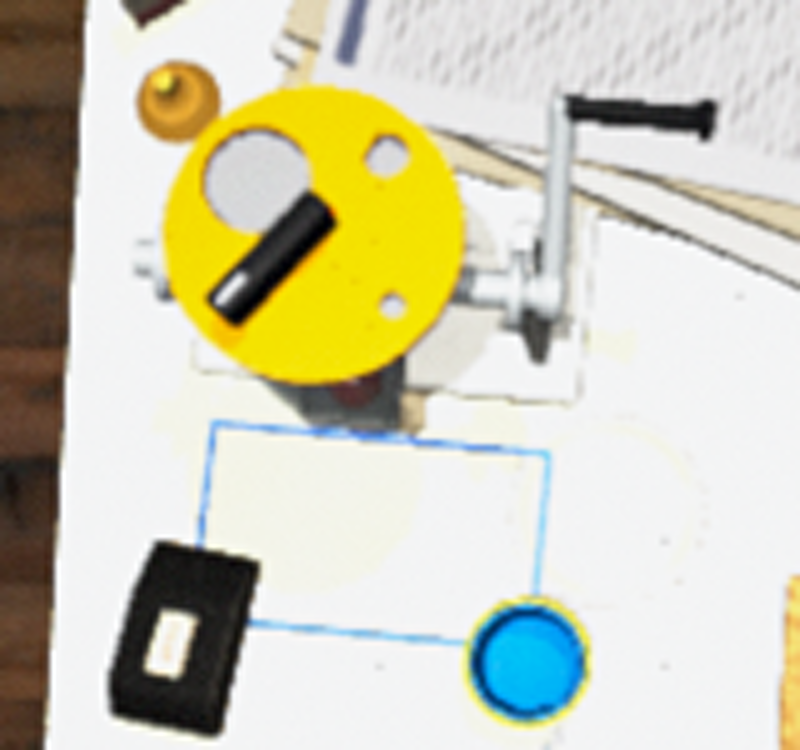

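View pics/top0b.png

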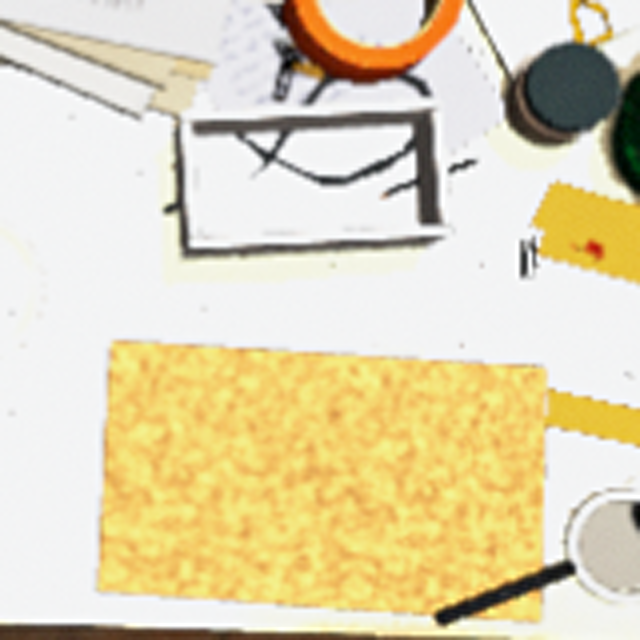

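View pics/side0a.png

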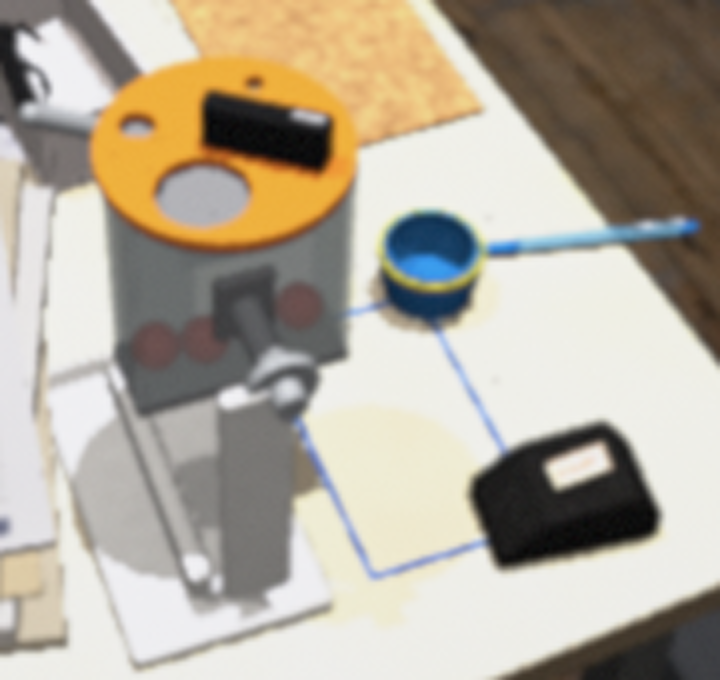

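```bash
python3 - <<'E'
from h import *
C=load("top0")
A=lambda x,y,z,s=5,o=(200,150): atz(C,o[0]+(x+.5)/s-.5,o[1]+(y+.5)/s-.5,z)[:2].round(1)
print("outline rear corners",A(215,422,0),A(550,453,0),"left edge lower",A(201,545,0),"front edge",A(250,624,0),A(465,643,0),"right low",A(538,595,0))
print("dial centre",A(314,235,245.5),"edges",A(165,225,245.5),A(463,245,245.5),A(325,86,245.5),A(310,383,245.5))
print("bar top corners white end",A(209,298,272.5),A(240,324,272.5),"other",A(310,190,272.5),A(334,215,272.5))
print("pin",A(570,103,207),A(712,118,207))
print("stamp bottom?",[A(*p,0) for p in((115,708),(218,735))],"top",[A(*p,40) for p in((160,545),(258,567),(115,690),(215,712))])
print("pot rim",A(470,660,40),A(588,660,40),A(528,598,40),A(528,722,40))
B=lambda x,y,z:A(x,y,z,4,(330,180))
print("mat",B(112,342,5),B(546,366,5),B(542,620,5),B(98,590,5))
print("box top",B(180,118,60),B(440,108,60),B(448,232,60),B(186,238,60))
C2=load("side0")
S=lambda x,y,z: atz(C2,270+(x+.5)/4-.5,220+(y+.5)/4-.5,z)[:2].round(1)
print("side outline",S(375,577,0),S(505,450,0))
print("side dial",S(90,150,245.5),S(357,150,245.5),S(228,57,245.5),S(222,247,245.5))
print("pot",S(378,247,40),S(486,247,40),S(432,210,40),S(432,290,40))
print("stamp bot",S(505,566,0),S(655,530,0))
E
```

```text
outline rear corners [578.3  74.5] [566.7 -91.1] left edge lower [517.4  78.4] front edge [479.5  52.5] [472.9 -52.6] right low [497.1 -87.3]
dial centre [617.9 -11.7] edges [620.6  46. ] [615.2 -69.2] [676.8 -13.5] [560.4 -12.6]
bar top corners white end [587.2  21.8] [577.7   9.8] other [628.9 -14. ] [619.6 -23.4]
pin [ 683.  -106.6] [ 677.8 -163.9]
stamp bottom? [array([437.3, 116.2]), array([425.6,  65.5])] top [array([513.7,  89.3]), array([504.5,  42.4]), array([445.4, 106.8]), array([436.4,  59.4])]
pot rim [463.5 -58.9] [ 464.9 -114. ] [493.1 -85.1] [435.6 -86.9]
mat [ 508.2 -209.1] [ 500.6 -466.2] [ 352.5 -461.3] [ 361.3 -203. ]
box top [ 635.3 -243.3] [ 644.  -392.2] [ 572.  -396.3] [ 565.1 -247.6]
side outline [574.7  76.7] [475.9  34.2]
side dial [672.3 -29.9] [565.8  17.4] [593.  -61.6] [642.1  46.2]
pot [490.1 -93.1] [434.6 -68.4] [ 448.9 -106.2] [477.3 -52.3]
stamp bot [511.5  97.7] [430.1 110.7]
```

```bash
python3 - <<'E'
from h import *
togo([464,-84,150],90)
E
```

```text
t 0.15 tcp [ 240.2 -576.5  238.1] w 88.8 F [-0.4  0.4 -0.6]
toolx [-0.001  0.001 -1.   ] tooly [ 0.385 -0.923 -0.001] toolz [-0.923 -0.385  0.   ]
shift cm [  8.86 -36.84 -39.61]
tool y yaw -67.4 q7 -0.22
turn about x deg 22.6 alt -157.4
```

```bash
python3 -m crank '[[0,-3.1,-3.3,0],[0,-3.1,-3.3,0],[0,-3.1,-3.3,0],[0,-3.1,-3.3,0],[0,-3.1,-3.3,0],[0,-3.1,-3.3,0],[0.5,-3.1,-3.3,0],[0.5,-3.1,-3.3,0],[0.5,-3.1,-3.3,0],[0.5,-3.1,-3.3,0],[0.5,-3.1,-3.3,0],[0.5,-3.1,-3.3,0]]' 1; python3 - <<'E'
from h import *
togo([464,-84,150],90)
E
```

```text
t: 1.65
position: [463.3, -79.9, 208.5]
tcp_rot: [1.441, 1.571, -1.306]
force: [0.7, -0.8, 0.2]
width: 88.3
t 1.65 tcp [463.3 -79.9 208.5] w 88.3 F [ 0.7 -0.8  0.2]
toolx [ 0. -0. -1.] tooly [ 0.385 -0.923  0.   ] toolz [-0.923 -0.385  0.   ]
shift cm [5.85 0.41 0.1 ]
tool y yaw -67.4 q7 -1.23
turn about x deg 22.6 alt -157.4
```

```bash
python3 -m crank '[[0,0,0,-10.5],[0,0,0,-10.5],[0,0,0,-10.5],[0,0,0,-10.5],[0,0,0,-10.5],[0,0,0,-10.5],[0,0,0,-10.5],[0,0,0,-10.5],[0,0,0,-10.5],[0,0,0,-10.5]]'; python3 -m crank '[[0,0,0,-10.5],[0,0,0,-10.5],[0,0,0,-10.5],[0,0,0,-10.5],[0,0,0,-10.5],[0,0,0,0]]';  python3 - <<'E'
from h import *
shot("wrist","w1")
shot("top","t1",(200,220,360,340),5)
togo([464,-84,150],90)
E
```

```text
t: 2.9
position: [462.7, -81.4, 208.6]
tcp_rot: [-1.557, 1.57, -2.465]
force: [-0.2, 1.0, 0.0]
width: 88.2
t: 3.65
position: [462.7, -81.4, 208.4]
tcp_rot: [2.277, 1.57, 2.277]
force: [0.6, 0.0, 0.1]
width: 88.3
t 3.75 tcp [462.8 -81.3 208.6] w 88.3 F [ 1.2  0.7 -0.1]
toolx [-0.  0. -1.] tooly [0.001 1.    0.   ] toolz [ 1.    -0.001 -0.   ]
shift cm [ 5.86 -0.27  0.12]
tool y yaw 89.9 q7 0.83
turn about x deg -0.1 alt 179.9
```

View pics/w1.png

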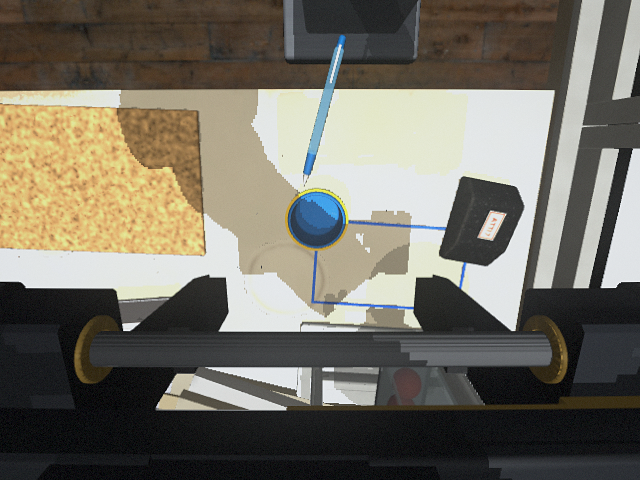

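View pics/t1.png

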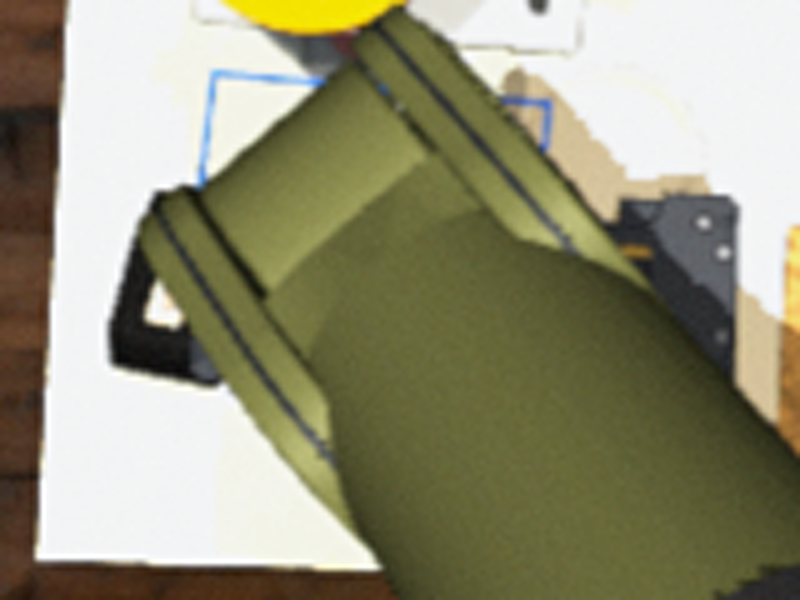

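```bash
python3 - <<'E'
from h import *
C=load("w1"); 
for p,z in(((317,219),40),((286,219),40),((348,219),40),((317,188),40),((317,250),40)): print(p,atz(C,*p,z).round(1))
for p,z in (((464,178),40),((523,186),40),((441,256),0),((490,265),0),((523,210),0),((518,187),40)): print(p,atz(C,*p,z).round(1))
crp("w1","w1a",(400,150,560,290),5)
E
```

```text
(317, 219) [461.2 -84.4  40. ]
(286, 219) [ 461.2 -113.7   40. ]
(348, 219) [461.2 -55.   40. ]
(317, 188) [431.9 -84.3  40. ]
(317, 250) [491.9 -84.4  40. ]
(464, 178) [422.5  51.2  40. ]
(523, 186) [429.7 107.3  40. ]
(441, 256) [511.4  52.1   0. ]
(490, 265) [522.  108.1   0. ]
(523, 210) [459.7 135.4   0. ]
(518, 187) [430.6 102.7  40. ]
```

View pics/w1a.png

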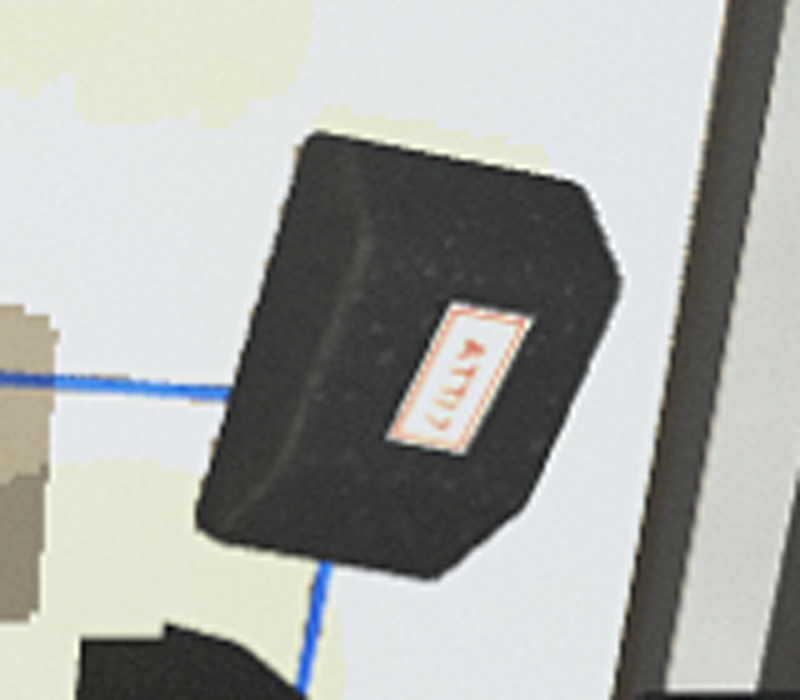

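```bash
python3 -m crank '[[5,-0.3,-0.1,0],[5,0,0,0],[5,0,0,0],[3,0,0,0],[2,0,0,0],[0,0,0,0]]' 1; python3 -m crank '[[0,0,0,0],[0,0,0,0],[0,0,0,0],[0,0,0,0],[0,0,0,0],[0,0,0,0]]' -1 25; python3 -m crank '[[-3,0,0,0],[-4,0,0,0],[-4,0,0,0],[0,0,0,0]]'; python3 - <<'E'
from h import *
togo([430,-265,10],90)
E
```

```text
t: 4.5
position: [461.3, -84.2, 7.8]
tcp_rot: [-2.911, 1.569, -2.91]
force: [-0.8, 0.0, 0.2]
width: 88.3
t: 5.25
position: [462.3, -84.6, 9.4]
tcp_rot: [-0.61, 1.569, -0.608]
force: [-0.6, -1.1, 5.6]
width: 57.6
t: 5.75
position: [463.2, -84.2, 120.8]
tcp_rot: [-0.035, 1.566, -0.034]
force: [0.2, 0.6, -2.0]
width: 57.6
t 5.75 tcp [463.2 -84.2 120.8] w 57.6 F [ 0.2  0.6 -2. ]
toolx [ 0.005 -0.    -1.   ] tooly [-0.001  1.    -0.   ] toolz [1.    0.001 0.005]
shift cm [ 11.06 -18.07  -3.4 ]
tool y yaw 90.1 q7 0.66
turn about x deg 0.1 alt -179.9
```

```bash
python3 -m crank '[[0,-4.5,-0.8,0],[0,-4.5,-0.9,0],[0,-4.5,-0.9,0],[0,-4.5,-0.8,0],[4,0,0,0],[4,0,0,0],[1.8,0,0,0],[0.7,0,0,0],[0,0,0,0]]'; python3 -m crank '[[0,0,0,0],[0,0,0,0],[0,0,0,0],[-4,0,0,0],[-6,0,0,0],[-4,0,0,0],[0,0,0,0]]' 1; python3 - <<'E'
from h import *
shot("wrist","w2"); 
C=cams.get_calibration("wrist"); 
for n,P in dict(stamp=[474,77,0]).items(): print(proj(C,P))
togo([474,78,150],77)
E
```

```text
t: 6.88
position: [427.2, -263.8, 13.0]
tcp_rot: [2.904, 1.569, 2.907]
force: [-0.2, -0.5, -1.2]
width: 57.4
t: 7.75
position: [430.0, -264.9, 156.4]
tcp_rot: [-0.451, 1.565, -0.45]
force: [-0.4, -0.4, -0.7]
width: 87.8
[[675.45949918 270.3002003 ]]
t 7.8 tcp [ 428.7 -264.9  154.6] w 88.2 F [ 0.1 -0.  -0.6]
toolx [ 0.002 -0.002 -1.   ] tooly [-0.001  1.    -0.002] toolz [1.    0.001 0.002]
shift cm [ 0.42 34.28  4.58]
tool y yaw 90.1 q7 1.19
turn about x deg 13.1 alt -166.9
```

View pics/w2.png

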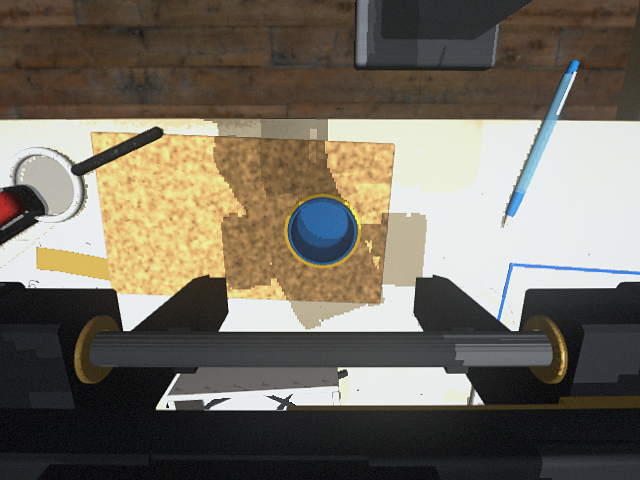

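```bash
python3 -m crank '[[-1,5.7,0.5,0],[-2,5.7,0.7,0],[0,5.7,0.7,0],[0,5.7,0.7,0],[0,5.7,0.7,0],[0,5.8,0.7,0],[0,0,0,6.5],[0,0,0,6.5],[0,0,0,0]]'; python3 - <<'E'
from h import *
shot("wrist","w3",(160,80,480,300),2.5); 
togo([474,78,10],77)
E
```

```text
t: 8.93
position: [466.8, 78.4, 182.5]
tcp_rot: [-2.376, 1.568, -2.599]
force: [-0.3, 0.2, 0.1]
width: 88.0
t 8.97 tcp [466.9  78.4 182.7] w 88.2 F [ 0.3 -0.1 -0.6]
toolx [-0.002 -0.001 -1.   ] tooly [ 0.221  0.975 -0.001] toolz [ 0.975 -0.221 -0.002]
shift cm [17.27  0.15  0.73]
tool y yaw 77.3 q7 0.34
turn about x deg 0.3 alt -179.7
```

View pics/w3.png

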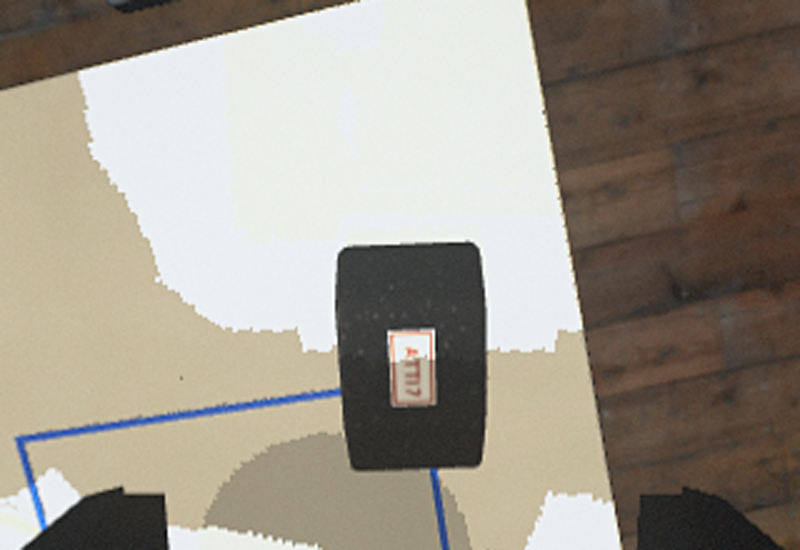

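```bash
python3 - <<'E'
from h import *
C=load("w3")
for p in ((412,368),(337,300),(486,300)):
  print([atz(C,160+p[0]/2.5,80+p[1]/2.5,z).round(1) for z in(25,46)])
print(atz(C,160+412/2.5,80+242/2.5,20),atz(C,160+412/2.5,80+470/2.5,20))
E
```

```text
[array([471.1,  81.3,  25. ]), array([466.2,  82.1,  46. ])]
[array([440.6,  60.4,  25. ]), array([437.8,  62.7,  46. ])]
[array([452.4, 112.8,  25. ]), array([448.8, 111.4,  46. ])]
[426.80805539  91.20186372  20.        ] [511.87431699  72.25956476  20.        ]
```

```bash
python3 -m crank '[[5,0.4,0.2,0],[5,0,0,0],[4,0,0,0],[2,0,0,0],[1.5,0,0,0],[0,0,0,0]]' 1; python3 -m crank '[[0,0,0,0],[0,0,0,0],[0,0,0,0],[0,0,0,0],[0,0,0,0],[0,0,0,0]]' -1 35; python3 -m crank '[[-3,0,0,0],[-4,0,0,0],[-4,0,0,0],[0,0,0,0]]'; python3 - <<'E'
from h import *
togo([430,-390,10],90)
E
```

```text
t: 9.72
position: [469.4, 81.9, 7.5]
tcp_rot: [-2.517, 1.568, -2.739]
force: [0.2, -0.4, -0.2]
width: 87.8
t: 10.48
position: [470.5, 81.8, 9.0]
tcp_rot: [-0.77, 1.57, -0.995]
force: [-1.1, -0.6, 6.2]
width: 51.8
t: 10.98
position: [471.7, 82.8, 120.6]
tcp_rot: [0.68, 1.566, 0.454]
force: [0.9, 0.0, -2.5]
width: 51.6
t 10.97 tcp [471.7  82.8 120.6] w 51.6 F [ 0.9  0.  -2.5]
toolx [ 0.004  0.002 -1.   ] tooly [0.224 0.975 0.003] toolz [ 0.975 -0.224  0.004]
shift cm [ 10.94 -47.05   6.47]
tool y yaw 77.1 q7 0.2
turn about x deg -12.9 alt 167.1
```

```bash
python3 -m crank '[[0,-5.9,0.8,0],[0,-5.9,0.8,0],[0,-5.9,0.8,0],[0,-5.9,0.8,0],[0,-5.9,0.8,0],[0,-5.9,0.8,0],[0,-5.9,0.8,0],[0,-5.7,0.8,0],[0,0,0,0],[0,0,0,0]]'; python3 - <<'E'
from h import *
togo([430,-390,14])
E
```

```text
t: 12.22
position: [427.4, -389.2, 117.2]
tcp_rot: [2.474, 1.568, 2.249]
force: [0.5, 0.8, -0.7]
width: 52.1
t 12.22 tcp [ 427.4 -389.2  117.2] w 52.1 F [ 0.5  0.8 -0.7]
toolx [-0.002  0.002 -1.   ] tooly [0.223 0.975 0.002] toolz [ 0.975 -0.223 -0.002]
shift cm [10.31 -0.03  0.29]
tool y yaw 77.1 q7 1.26
```

```bash
python3 -m crank '[[4,0,0,0],[4,0,0,0],[1.7,0,0,0],[0.7,0,0,0],[0,0,0,0],[0,0,0,0]]'; python3 -m crank '[[0,0,0,0],[0,0,0,0],[0,0,0,0],[-4,0,0,0],[-6,0,0,0],[-4,0,0,0],[-2,0,0,0],[0,0,0,0]]' 1; python3 - <<'E'
from h import *
shot("wrist","w4"); shot("top","t4",(330,180,490,340),4)
togo([604,-320,100],90)
E
```

```text
t: 12.98
position: [428.8, -390.6, 15.8]
tcp_rot: [-0.352, 1.569, -0.577]
force: [0.4, -0.5, -2.5]
width: 51.4
t: 13.98
position: [428.3, -390.6, 175.3]
tcp_rot: [-0.576, 1.569, -0.801]
force: [-0.6, -0.3, -0.9]
width: 88.5
t 14.07 tcp [ 427.  -390.1  173.2] w 87.7 F [-0.3 -0.   1.2]
toolx [-0.002  0.001 -1.   ] tooly [0.223 0.975 0.   ] toolz [ 0.975 -0.223 -0.002]
shift cm [ 7.29 10.78 15.71]
tool y yaw 77.1 q7 1.33
turn about x deg -12.9 alt 167.1
```

View pics/w4.png

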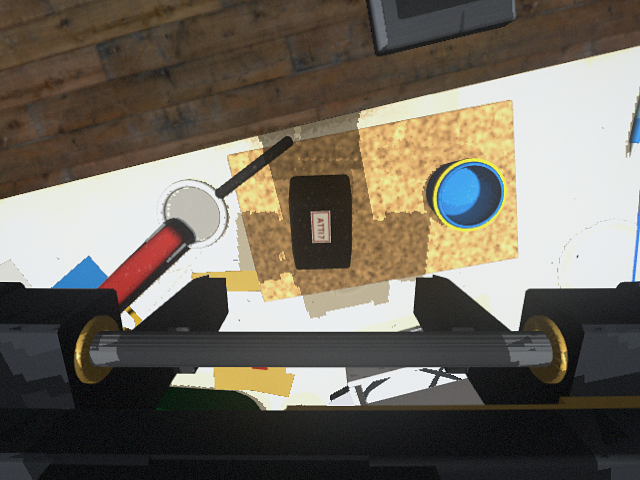

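View pics/t4_full.png

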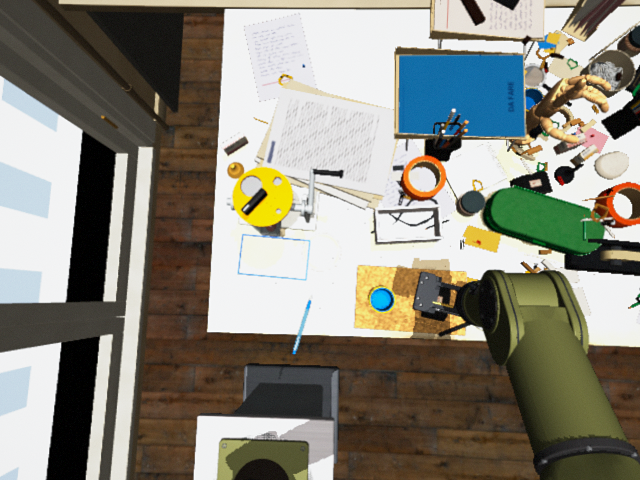

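```bash
python3 -m crank '[[-1,3.6,5.2,0],[-1,3.6,5.2,0],[0,3.6,5.2,0],[0,0,0,-8],[0,0,0,-8],[0,0,0,0]]'; python3 - <<'E'
from h import *
shot("wrist","w5"); crp("w5","w5a",(200,150,440,320),3.3)
togo([604,-320,100],93)
E
```

```text
t: 14.82
position: [599.8, -320.8, 191.7]
tcp_rot: [2.687, 1.567, 2.74]
force: [-0.1, -0.6, 0.5]
width: 88.1
t 14.88 tcp [ 599.8 -320.9  192.2] w 88.3 F [ 1.  -0.3 -0. ]
toolx [-0.003  0.001 -1.   ] tooly [-0.052  0.999  0.001] toolz [ 0.999  0.052 -0.003]
shift cm [9.21 0.06 0.45]
tool y yaw 93.0 q7 1.49
turn about x deg -0.0 alt 180.0
```

View pics/w5a.png

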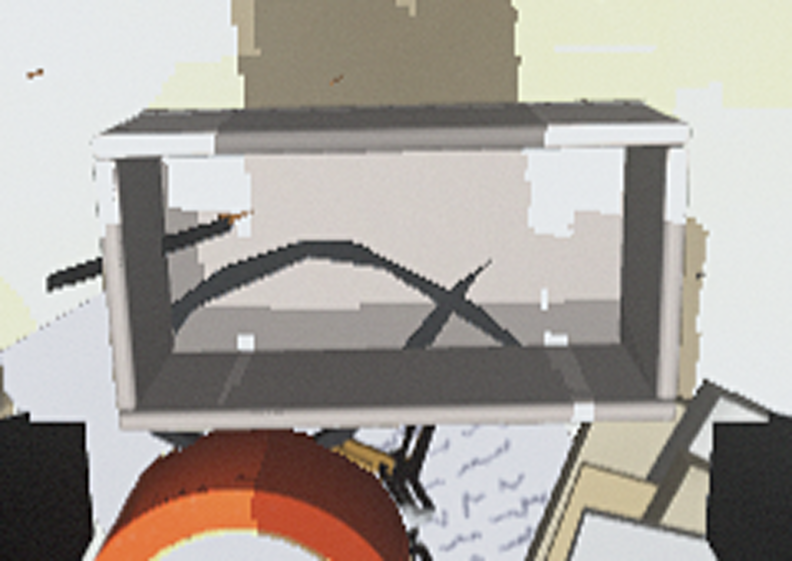

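```bash
python3 - <<'E'
from h import *
C=load("w5")
P=[atz(C,200+x/3.3,150+y/3.3,60)[:2] for x,y in((94,146),(690,133),(680,418),(120,424))]
P=np.array(P); print(P.round(1),P.mean(0).round(1)); 
print(np.linalg.norm(P-np.roll(P,-1,0),axis=1).round(1))
for a,b in((0,1),(3,2)): d=P[b]-P[a]; print(np.degrees(np.arctan2(d[1],d[0])))
i=np.array([atz(C,200+x/3.3,150+y/3.3,60)[:2] for x,y in((668,280),(689,280),(108,290),(130,290))]);print(i.round(1))
E
```

```text
[[ 573.3 -397.4]
 [ 562.2 -249.6]
 [ 637.6 -243. ]
 [ 647.2 -391.8]] [ 605.1 -320.4]
[148.3  75.7 149.1  74.1]
94.33072398653573
93.69799023210138
[[ 600.  -250.7]
 [ 599.7 -245.3]
 [ 610.4 -394.4]
 [ 610.1 -388.8]]
```

```bash
python3 -m crank '[[0,0,0,-1],[0,3.6,-0.9,0],[0,3.6,-0.9,0],[4,0,0,0],[3,0,0,0],[0,0,0,0]]' -0.1; python3 - <<'E'
from h import *
togo([585,-249.6,28],94)
shot("wrist","w6")
E
```

```text
t: 15.62
position: [575.6, -250.7, 122.2]
tcp_rot: [2.936, 1.566, 3.007]
force: [0.0, -0.2, 0.2]
width: 39.5
t 15.62 tcp [ 575.6 -250.7  122.2] w 39.5 F [ 0.  -0.2  0.2]
toolx [-0.005  0.001 -1.   ] tooly [-0.071  0.997  0.001] toolz [ 0.997  0.071 -0.005]
shift cm [9.42 0.03 0.98]
tool y yaw 94.1 q7 1.29
turn about x deg 0.1 alt -179.9
```

View pics/w6.png

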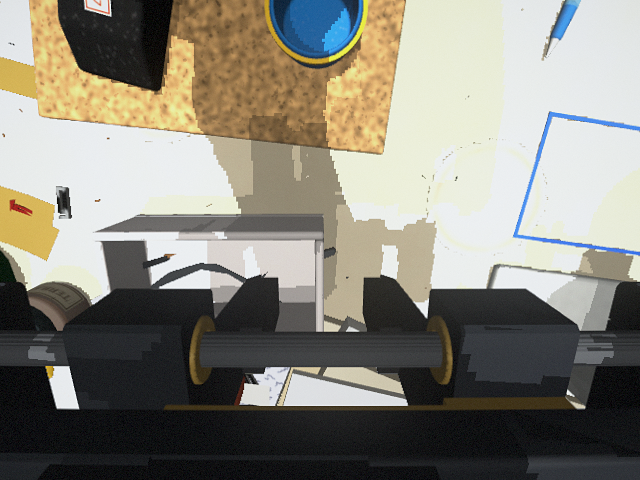

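Fingers straddle the box's short left wall (wall at about col 320, between fingers at 278 and 363). Descend and grip.

```bash
python3 -m crank '[[3,0,1.0,0],[3,0,0,0],[2,0,0,0],[1.4,0,0,0],[0,0,0,0]]'; python3 -m crank '[[0,0,0,0],[0,0,0,0],[0,0,0,0],[0,0,0,0],[0,0,0,0],[0,0,0,0]]' -1 40; python3 -m crank '[[-2,0,0,0],[-3,0,0,0],[-3,0,0,0],[0,0,0,0]]'; python3 - <<'E'
from h import *
shot("wrist","w7"); shot("side","s7",(220,150,460,330),3.3)
togo([504,65,30],86)
E
```

```text
t: 16.3
position: [587.3, -249.9, 30.0]
tcp_rot: [2.924, 1.57, 2.995]
force: [-0.5, -0.0, -0.5]
width: 39.8
t: 17.05
position: [587.7, -250.1, 30.7]
tcp_rot: [-0.786, 1.57, -0.714]
force: [-0.7, -0.6, 4.2]
width: 5.6
t: 17.55
position: [589.3, -249.7, 113.3]
tcp_rot: [-0.207, 1.566, -0.135]
force: [0.1, 0.2, -2.2]
width: 5.6
t 17.65 tcp [ 587.1 -249.9  110.2] w 5.8 F [ 0.4  0.9 -0.5]
toolx [-0. -0. -1.] tooly [-0.072  0.997 -0.   ] toolz [ 0.997  0.072 -0.   ]
shift cm [ 8.02 32.01 -6.02]
tool y yaw 94.1 q7 1.29
turn about x deg 8.1 alt -171.9
```

View pics/w7.png

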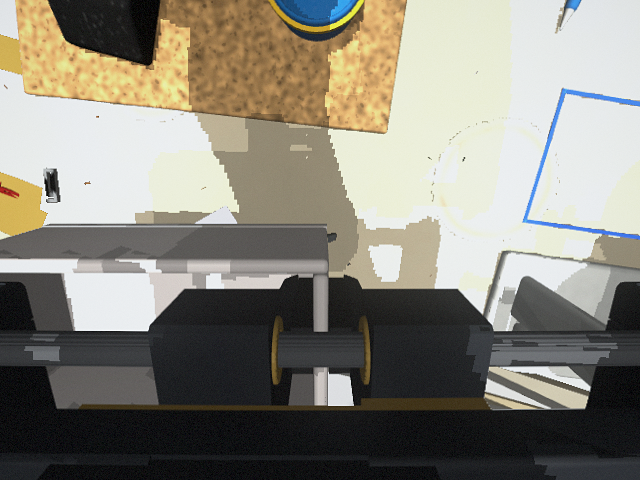

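View pics/s7.png

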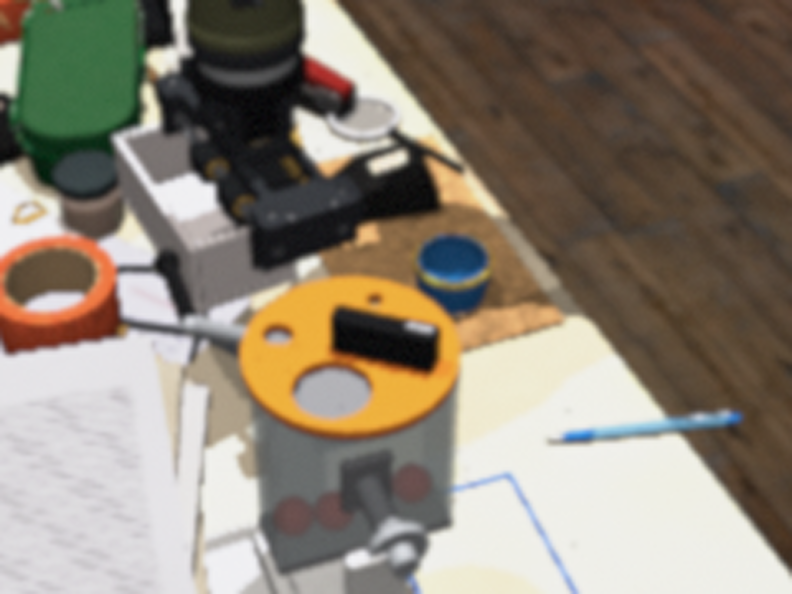

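```bash
python3 -m crank '[[0,0,-3,0],[0,0,-4,0],[0,0,-3,0],[0,0,0,4],[0,0,0,4],[0,0,0,0]]'; python3 - <<'E'
from h import *
togo([513.4,67.8,33],86.1)
E
```

```text
t: 18.4
position: [486.9, -256.9, 109.3]
tcp_rot: [2.971, 1.569, 2.904]
force: [0.1, 0.1, -2.1]
width: 5.8
t 18.4 tcp [ 486.9 -256.9  109.3] w 5.8 F [ 0.1  0.1 -2.1]
toolx [-0.002  0.    -1.   ] tooly [0.067 0.998 0.   ] toolz [ 0.998 -0.067 -0.002]
shift cm [ 7.64 32.57  0.48]
tool y yaw 86.2 q7 1.09
turn about x deg 0.1 alt -179.9
```

```bash
python3 -m crank '[[0,4,0,0],[0,5.5,0,0],[0,5.5,0,0],[0,5.5,0,0],[0,5,0,0],[0,4,0,0],[0,3,0,0],[0,0,0,0],[0,0,0,0]]'; python3 - <<'E'
from h import *
shot("top","t8",(180,150,380,300),4)
togo([513.4,67.8,33],86.1)
E
```

```text
t: 19.52
position: [509.3, 65.8, 109.7]
tcp_rot: [-2.168, 1.569, -2.236]
force: [-0.8, -0.7, -1.4]
width: 5.3
t 19.57 tcp [509.4  65.4 109.7] w 5.7 F [-0.6 -0.2 -1.7]
toolx [-0.001 -0.002 -1.   ] tooly [ 0.069  0.998 -0.002] toolz [ 0.998 -0.069 -0.001]
shift cm [7.67 0.28 0.39]
tool y yaw 86.0 q7 0.42
turn about x deg -0.1 alt 179.9
```

View pics/t8.png

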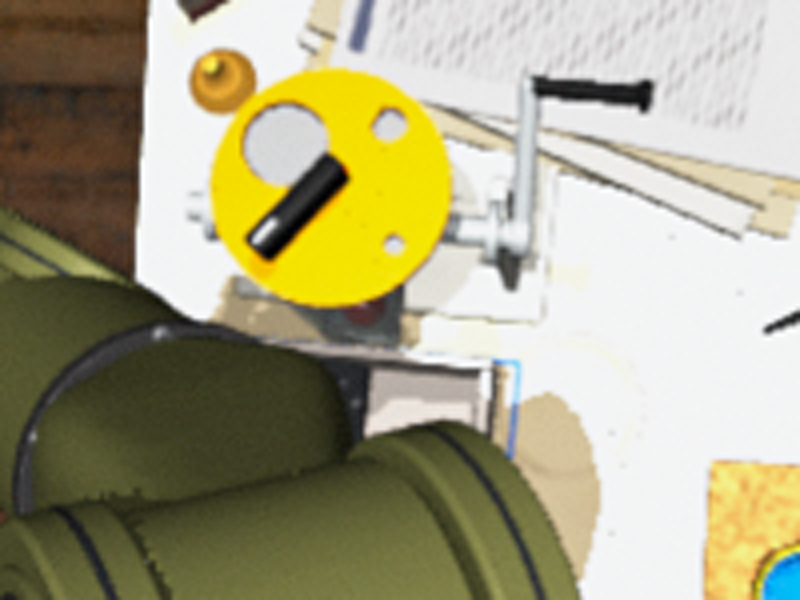

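```bash
python3 -m crank '[[3,0.3,0.3,0],[3,0,0,0],[1.2,0,0,0],[0.6,0,0,0],[0,0,0,0],[0,0,0,0]]'; python3 -m crank '[[0,0,0,0],[0,0,0,0],[0,0,0,0],[0,0,0,0]]' -0.4;  python3 -m crank '[[-3,0,0,0],[-6,0,0,0],[-4,0,-4,0],[0,0,-5,0],[0,0,0,0]]'; python3 - <<'E'
from h import *
shot("wrist","w9")
shot("side","s9",(270,220,450,390),4)
togo([618,-12,300],-38.3)
E
```

```text
t: 20.32
position: [513.4, 70.0, 33.0]
tcp_rot: [0.291, 1.569, 0.223]
force: [-0.5, 0.3, -1.1]
width: 6.3
t: 20.82
position: [513.0, 70.0, 32.3]
tcp_rot: [-0.231, 1.571, -0.298]
force: [0.1, 0.6, -0.4]
width: 26.6
t: 21.45
position: [419.1, 75.2, 162.8]
tcp_rot: [-2.29, 1.567, -2.354]
force: [0.7, 0.1, 0.6]
width: 26.0
t 21.55 tcp [423.4  76.1 162.4] w 26.3 F [ 0.3  0.9 -0.7]
toolx [ 0.001 -0.    -1.   ] tooly [ 0.067  0.998 -0.   ] toolz [ 0.998 -0.067  0.001]
shift cm [-13.74  -7.49  20.01]
tool y yaw 86.2 q7 0.33
turn about x deg -55.5 alt 124.5
```

View pics/w9.png

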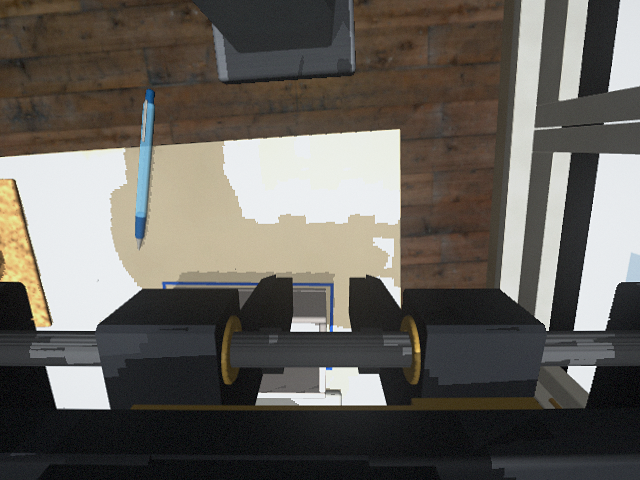

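View pics/s9.png

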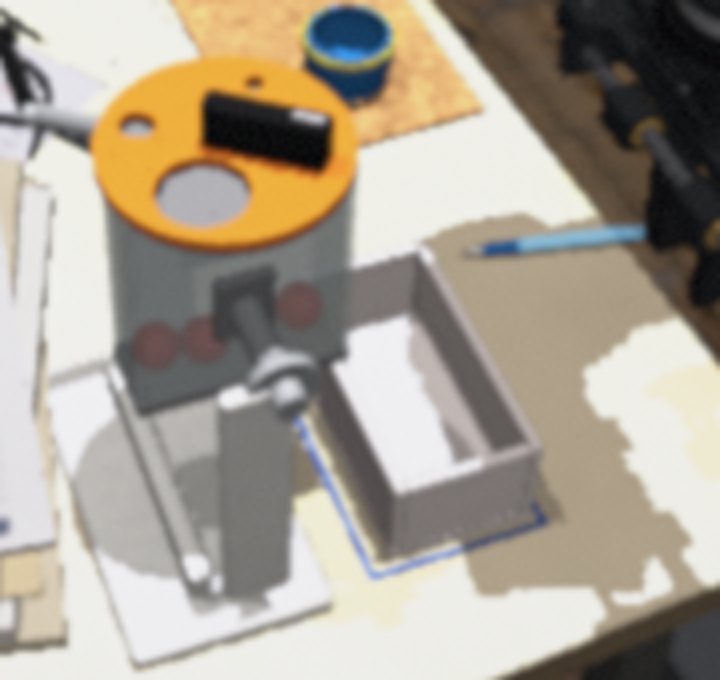

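```bash
python3 -m crank '[[-5,0,0,8.6],[-5,0,0,8.6],[-4,0,0,8.6],[-3,0,0,8.6],[0,0,0,0],[0,0,0,0]]' 0; python3 - <<'E'
from h import *
shot("top","t10",(200,150,360,300),5)
togo([618,-12,310],51.7)
E
```

```text
t: 22.3
position: [423.3, 75.7, 331.4]
tcp_rot: [-2.44, 1.57, -3.107]
force: [0.1, -0.9, -0.0]
width: 44.2
t 22.35 tcp [422.9  75.7 331.1] w 44.0 F [ 0.   0.4 -0.2]
toolx [-0.002 -0.    -1.   ] tooly [ 0.619  0.786 -0.001] toolz [ 0.786 -0.619 -0.002]
shift cm [ 2.07  5.18 20.75]
tool y yaw 51.8 q7 0.22
turn about x deg 0.1 alt -179.9
```

View pics/t10.png

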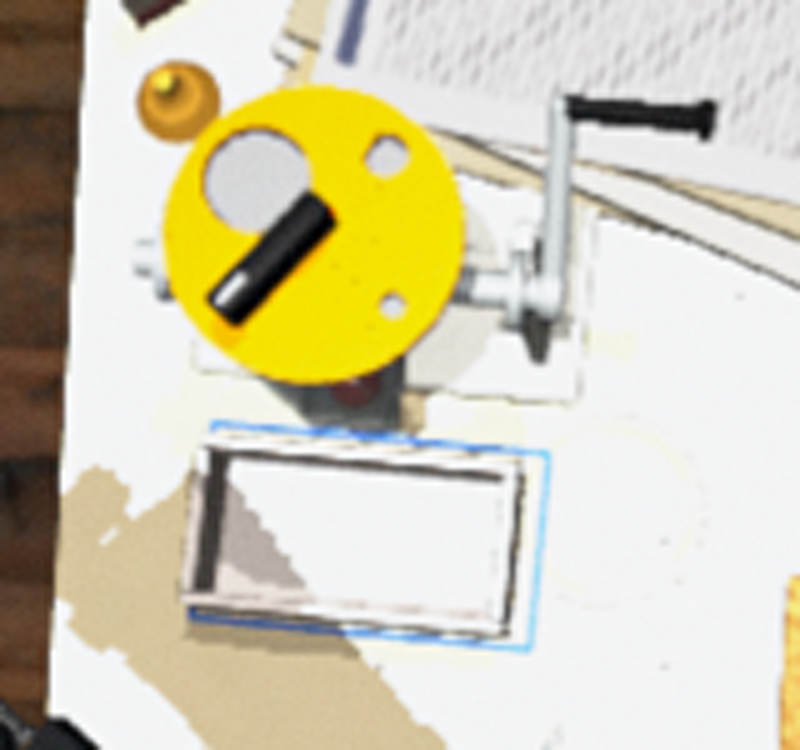

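```bash
python3 -m crank '[[0,1.2,5,0],[0,1.3,5,0],[0,1.3,5,0],[0,1.4,5.7,0],[0,0,0,0],[0,0,0,0]]' 0; python3 - <<'E'
from h import *
C=load("t10")
P=np.array([atz(C,200+(x+.5)/5-.5,150+(y+.5)/5-.5,60)[:2] for x,y in((203,432),(523,460),(508,637),(183,605))]); print(P.round(1),P.mean(0).round(1))
shot("wrist","w10")
togo([618,-12,249],51.7)
E
```

```text
t: 23.1
position: [616.8, -10.7, 330.5]
tcp_rot: [-2.705, 1.567, 2.911]
force: [-0.1, 1.0, 0.3]
width: 44.0
[[565.2  67.3]
 [555.6 -82.1]
 [473.8 -77.8]
 [484.7  72.5]] [519.8  -5. ]
t 23.15 tcp [616.6 -10.3 331.2] w 43.8 F [0.6 0.3 0.3]
toolx [-0.003  0.    -1.   ] tooly [ 0.618  0.786 -0.001] toolz [ 0.786 -0.618 -0.002]
shift cm [ 8.22 -0.04  0.23]
tool y yaw 51.9 q7 0.46
turn about x deg 0.2 alt -179.8
```

View pics/w10.png

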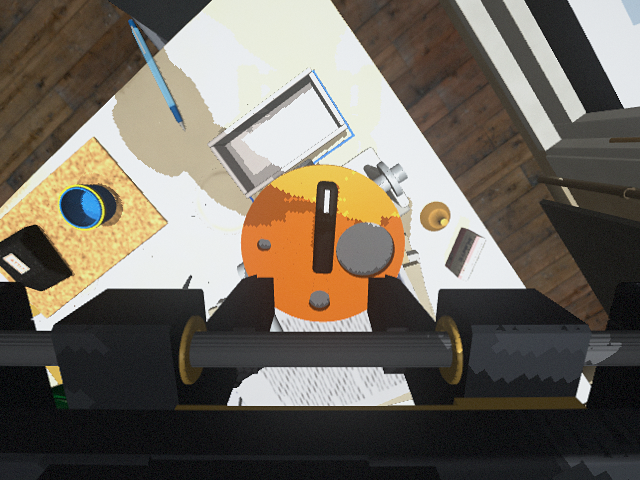

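```bash
python3 - <<'E'
from h import *
C=load("w10")
print([atz(C,*p,245.5)[:2].round(1) for p in((241,240),(406,240),(323,164),(322,322))])
print([atz(C,*p,272.5)[:2].round(1) for p in((327,183),(325,270))])
E
```

```text
[array([578.4, -52.7]), array([650.6,  39.2]), array([572.8,  25.4]), array([664.6, -47.4])]
[array([582.,  21.]), array([624.8, -13.9])]
```

```bash
python3 -m crank '[[3,0,0.1,-0.6],[3,0,0,0],[1.5,0,0,0],[0.6,0,0,0],[0,0,0,0]]'; python3 -m crank '[[0,0,0,0],[0,0,0,0],[0,0,0,0],[0,0,0,0],[0,0,0,0]]' -1 20; python3 - <<'E'
from h import *
togo([618,-12,249],176.1)
E
```

```text
t: 23.78
position: [618.7, -11.6, 251.8]
tcp_rot: [0.778, 1.57, 0.121]
force: [0.1, -1.0, -0.1]
width: 43.7
t: 24.4
position: [619.3, -11.2, 251.7]
tcp_rot: [1.267, 1.569, 0.61]
force: [2.2, 3.2, 0.1]
width: 13.0
t 24.4 tcp [619.3 -11.2 251.7] w 13.0 F [2.2 3.2 0.1]
toolx [ 0.002  0.001 -1.   ] tooly [0.611 0.792 0.002] toolz [ 0.792 -0.611  0.001]
shift cm [ 0.26 -0.15 -0.05]
tool y yaw 52.3 q7 0.4
turn about x deg 56.2 alt -123.8
```

```bash
python3 -m crank '[[0,0,0,-10],[0,0,0,-10],[0,0,0,-10],[0,0,0,-10],[0,0,0,-10],[0,0,0,-10],[0,0,0,0]]'; python3 -m crank '[[0,0,0,-10],[0,0,0,-10],[0,0,0,-10],[0,0,0,-10],[0,0,0,-10],[0,0,0,-10],[0,0,0,-4],[0,0,0,0],[0,0,0,0]]'; python3 - <<'E'
from h import *
togo([618,-12,249],176.1)
E
```

```text
t: 25.28
position: [619.2, -11.5, 251.6]
tcp_rot: [0.401, 1.569, 0.789]
force: [1.7, 2.6, 2.3]
width: 13.1
t: 26.4
position: [619.3, -11.7, 251.7]
tcp_rot: [-1.379, 1.569, 0.125]
force: [3.7, 2.3, 2.9]
width: 12.8
t 26.4 tcp [619.3 -11.7 251.7] w 12.8 F [3.7 2.3 2.9]
toolx [ 0.002  0.    -1.   ] tooly [-0.998  0.067 -0.002] toolz [0.067 0.998 0.   ]
shift cm [ 0.27  0.13 -0.04]
tool y yaw 176.2 q7 2.27
turn about x deg 0.1 alt -179.9
```

```bash
python3 -m crank '[[0,0,0,0],[0,0,0,0],[-4,0,0,0],[-4,0,0,0],[0,0,0,0]]' 0; python3 - <<'E'
from h import *
shot("wrist","w11")
togo([679,-134,320],176.1)
E
```

```text
t: 27.02
position: [619.2, -11.2, 334.0]
tcp_rot: [-1.387, 1.567, 0.119]
force: [-0.6, 0.4, -0.8]
width: 44.0
t 27.07 tcp [618.5 -12.1 331.9] w 44.1 F [-0.3 -0.9 -0.2]
toolx [ 0.001 -0.001 -1.   ] tooly [-0.998  0.065 -0.001] toolz [ 0.065  0.998 -0.001]
shift cm [  1.2   -6.83 -11.77]
tool y yaw 176.3 q7 2.35
turn about x deg 0.2 alt -179.8
```

View pics/w11.png

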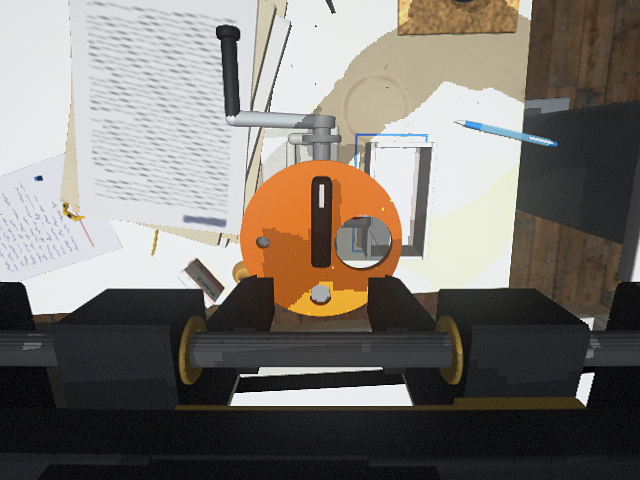

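```bash
python3 -m crank '[[0,-2,-5,0],[0,-3.2,-5,0],[0,-1.6,-1.8,0],[0,0,0,0],[0,0,0,0]]'; python3 - <<'E'
from h import *
C=load("w11"); print([atz(C,*p,207.4)[:2].round(1) for p in((227,35),(235,113),(229,75))])
shot("wrist","w12")
togo([679,-134,189],176.1)
E
```

```text
t: 27.7
position: [677.9, -132.3, 330.5]
tcp_rot: [1.382, 1.569, 2.892]
force: [0.3, 0.2, 0.4]
width: 44.1
[array([ 676.8, -160.2]), array([ 677.8, -106.9]), array([ 678.8, -133.6])]
t 27.75 tcp [ 678.  -132.1  331. ] w 44.2 F [-0.3 -0.1  0.4]
toolx [-0.001  0.    -1.   ] tooly [-0.998  0.061  0.001] toolz [0.061 0.998 0.   ]
shift cm [14.2  -0.12 -0.18]
tool y yaw 176.5 q7 2.62
turn about x deg 0.4 alt -179.6
```

View pics/w12.png

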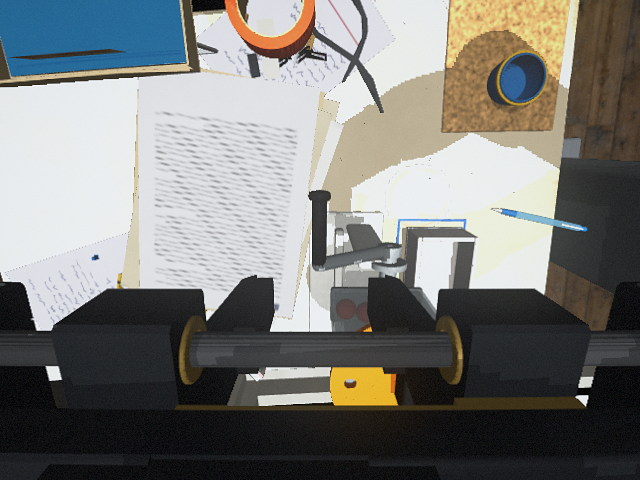

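```bash
python3 -m crank '[[0,0,0,10],[0,0,0,10],[0,0,0,10],[0,0,0,10],[0,0,0,10],[0,0,0,10],[0,0,0,10],[0,0,0,10],[0,0,0,10],[0,0,0,0]]'; python3 -m crank '[[0,0,0,10],[0,0,0,10],[0,0,0,10],[0,0,0,10],[0,0,0,10],[0,0,0,10],[0,0,0,10],[0,0,0,10],[0,0,0,10],[0,0,0,0]]';  python3 - <<'E'
from h import *
shot("wrist","w13")
togo([678.5,-135,189],-3.9)
E
```

```text
t: 29.0
position: [678.3, -132.6, 331.7]
tcp_rot: [-1.878, 1.57, -1.938]
force: [0.1, -0.4, -0.1]
width: 44.1
t: 30.25
position: [678.5, -133.1, 331.3]
tcp_rot: [-1.199, 1.57, -2.828]
force: [-0.2, 0.4, 0.3]
width: 44.4
t 30.3 tcp [ 678.6 -133.3  331.2] w 43.9 F [-0.1  0.4  0.7]
toolx [-0.001 -0.    -1.   ] tooly [ 0.998 -0.058 -0.001] toolz [-0.058 -0.998  0.   ]
shift cm [1.422e+01 1.000e-02 1.700e-01]
tool y yaw -3.3 q7 -0.21
turn about x deg 0.6 alt -179.4
```

View pics/w13.png

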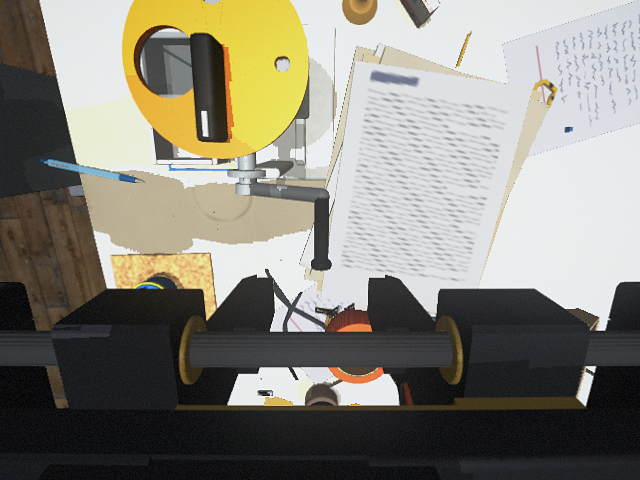

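```bash
python3 -m crank '[[4,0,0.2,0.6],[4,0,0,0],[3,0,0,0],[2,0,0,0],[1.2,0,0,0],[0,0,0,0]]' 0; python3 -m crank '[[0,0,0,0],[0,0,0,0],[0,0,0,0],[0,0,0,0],[0,0,0,0]]' -1 12; python3 - <<'E'
from h import *
togo([678.5,-135,189],-3.9)
E
```

```text
t: 31.05
position: [678.4, -135.9, 188.6]
tcp_rot: [-1.788, 1.569, 2.852]
force: [-0.6, -0.0, -0.2]
width: 43.8
t: 31.68
position: [678.8, -136.1, 189.7]
tcp_rot: [1.024, 1.57, -0.621]
force: [-2.1, 0.5, 2.8]
width: 10.8
t 31.68 tcp [ 678.8 -136.1  189.7] w 10.8 F [-2.1  0.5  2.8]
toolx [ 0. -0. -1.] tooly [ 0.997 -0.075  0.   ] toolz [-0.075 -0.997  0.   ]
shift cm [ 0.07 -0.04 -0.1 ]
tool y yaw -4.3 q7 -0.3
turn about x deg -0.4 alt 179.6
```

```bash
python3 -m crank '[[-0.55,-0.41,0,0],[-0.55,-0.41,0,0],[-0.47,-0.5,0,0],[-0.46,-0.5,0,0],[-0.38,-0.56,0,0],[-0.37,-0.57,0,0],[-0.27,-0.62,0,0],[-0.27,-0.62,0,0],[-0.33,-1.32,0,0],[-0.1,-1.36,0,0],[0,0,0,0]]'; python3 - <<'E'
from h import *
togo([617.5-9,-130,226],-3.9)
shot("side","s14",(220,120,460,330),3.3)
E
```

```text
t: 33.05
position: [611.7, -131.3, 230.2]
tcp_rot: [1.402, 1.565, -0.244]
force: [1.3, -1.4, 10.2]
width: 11.3
t 33.05 tcp [ 611.7 -131.3  230.2] w 11.3 F [ 1.3 -1.4 10.2]
toolx [ 0.006 -0.001 -1.   ] tooly [ 0.997 -0.075  0.006] toolz [-0.075 -0.997  0.001]
shift cm [ 0.42 -0.33 -0.11]
tool y yaw -4.3 q7 -0.32
turn about x deg -0.4 alt 179.6
```

View pics/s14.png

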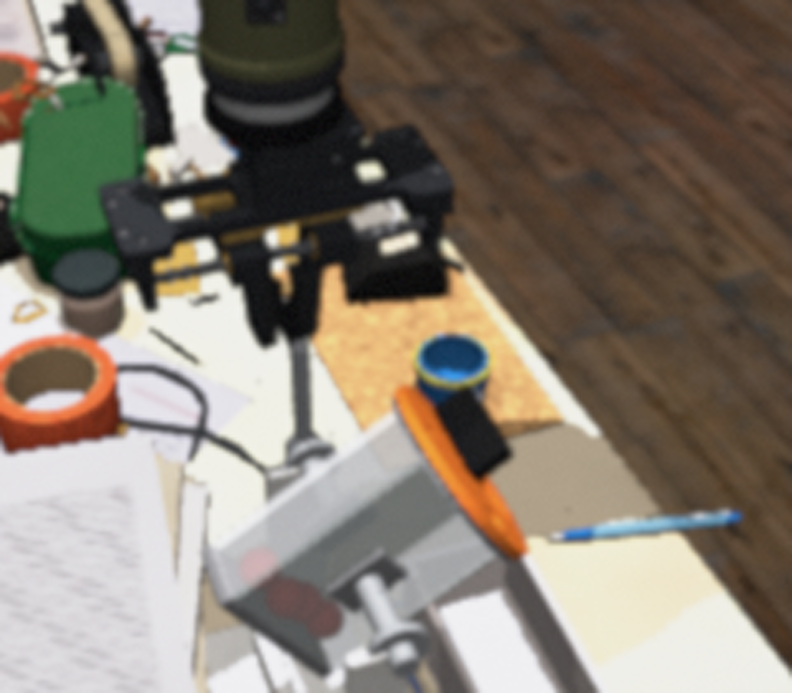

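```bash
python3 -m crank '[[0.1,-1.35,0,0],[0.33,-1.3,0,0],[0.28,-0.62,0,0],[0.29,-0.61,0,0],[0.38,-0.56,0,0],[0.39,-0.56,0,0],[0.5,-0.51,0,0],[0.5,-0.51,0,0],[0.55,-0.42,0,0],[0.3,-0.2,0,0],[0,0,0,0]]'; python3 - <<'E'
from h import *
togo([609.7-69,-127,187.7],-3.9)
E
```

```text
t: 34.48
position: [544.5, -126.2, 189.9]
tcp_rot: [1.74, 1.57, 0.095]
force: [7.0, -1.7, -2.3]
width: 11.3
t 34.48 tcp [ 544.5 -126.2  189.9] w 11.3 F [ 7.  -1.7 -2.3]
toolx [ 0.001  0.    -1.   ] tooly [ 0.997 -0.075  0.001] toolz [-0.075 -0.997 -0.   ]
shift cm [ 0.22 -0.37  0.11]
tool y yaw -4.3 q7 -0.4
turn about x deg -0.4 alt 179.6
```

```bash
python3 -m crank '[[0.3,-0.2,0,0],[0.3,-0.2,0,0],[0,0,0,0],[0,0,0,0],[0,0,0,0],[0,0,0,0],[0,0,0,0],[0,0,0,0],[0,0,0,0],[0,0,0,0],[0,0,0,0],[0,0,0,0]]'; python3 - <<'E'
from h import *
togo([609.7-69,-127,187.7],-3.9)
shot("side","s15",(240,180,450,350),3.7)
shot("top","t15",(180,150,380,300),4)
E
```

```text
t: 35.98
position: [542.5, -125.9, 185.5]
tcp_rot: [1.572, 1.565, -0.073]
force: [6.4, -2.3, 6.8]
width: 11.0
t 35.98 tcp [ 542.5 -125.9  185.5] w 11.0 F [ 6.4 -2.3  6.8]
toolx [ 0.005 -0.    -1.   ] tooly [ 0.997 -0.075  0.005] toolz [-0.075 -0.997 -0.   ]
shift cm [-0.22 -0.17  0.12]
tool y yaw -4.3 q7 -0.4
turn about x deg -0.4 alt 179.6
```

View pics/s15.png

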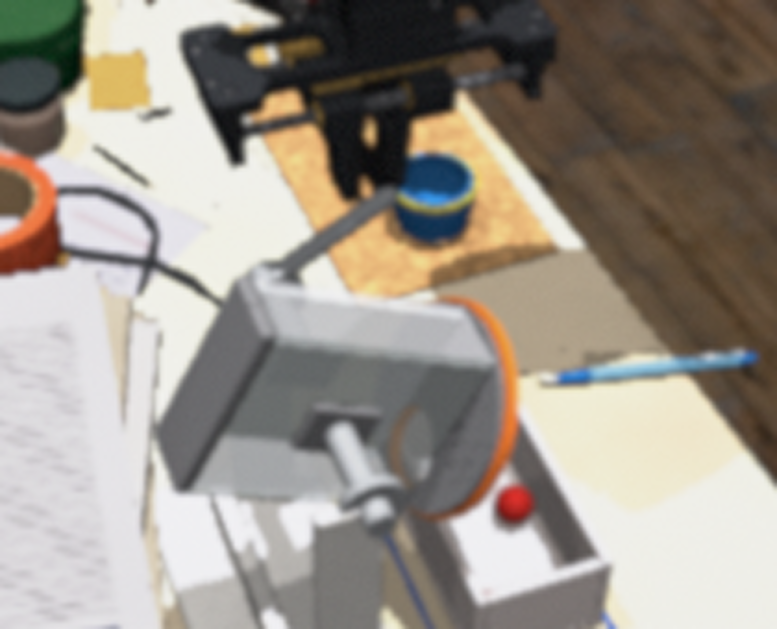

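View pics/t15.png

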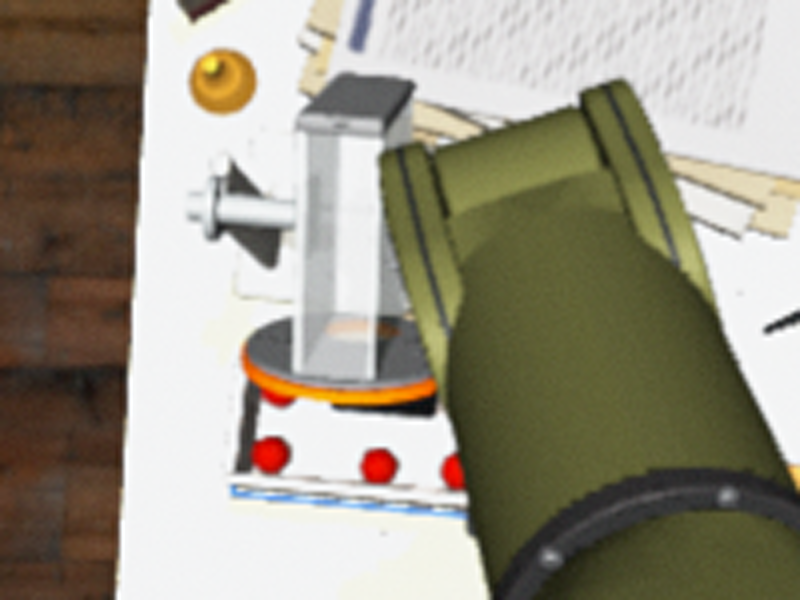

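```bash
python3 -m crank '[[-0.55,0.4,0,0],[-0.55,0.42,0,0],[-0.5,0.51,0,0],[-0.5,0.51,0,0],[-0.39,0.56,0,0],[-0.38,0.56,0,0],[-0.29,0.61,0,0],[-0.28,0.62,0,0],[-0.33,1.3,0,0],[-0.1,1.35,0,0],[0,0,0,0]]'; python3 - <<'E'
from h import *
togo([609.7,-131,227.3],-3.9)
E
```

```text
t: 37.45
position: [608.8, -130.8, 224.2]
tcp_rot: [1.149, 1.57, -0.497]
force: [-1.9, -0.0, 0.4]
width: 10.6
t 37.45 tcp [ 608.8 -130.8  224.2] w 10.6 F [-1.9 -0.   0.4]
toolx [ 0.001 -0.001 -1.   ] tooly [ 0.997 -0.075  0.001] toolz [-0.075 -0.997  0.   ]
shift cm [-0.31  0.1   0.01]
tool y yaw -4.3 q7 -0.33
turn about x deg -0.4 alt 179.6
```

```bash
python3 -m crank '[[0.1,1.36,0,0],[0.33,1.32,0,0],[0.27,0.62,0,0],[0.27,0.62,0,0],[0.37,0.57,0,0],[0.38,0.56,0,0],[0.46,0.5,0,0],[0.47,0.5,0,0],[0.55,0.41,0,0],[0.45,0.35,0,0],[0,0,0,0],[0,0,0,0]]'; python3 - <<'E'
from h import *
togo([678.8,-136,189.7],-3.9)
E
```

```text
t: 38.95
position: [675.5, -135.5, 186.5]
tcp_rot: [-1.79, 1.569, 2.848]
force: [-3.8, 0.6, -2.0]
width: 8.6
t 38.95 tcp [ 675.5 -135.5  186.5] w 8.6 F [-3.8  0.6 -2. ]
toolx [-0.001  0.    -1.   ] tooly [ 0.997 -0.074 -0.001] toolz [-0.074 -0.997 -0.   ]
shift cm [-0.32  0.34  0.02]
tool y yaw -4.3 q7 -0.3
turn about x deg -0.4 alt 179.6
```

```bash
python3 -m crank '[[0.1,0.4,0,0],[0.2,0.3,0,0],[0,0.2,0,0],[0,0,0,0],[0,0,0,0]]'; python3 - <<'E'
from h import *
togo([678.8,-136,189.7],-3.9)
shot("wrist","w16"); shot("side","s16",(240,180,450,350),3.7)
E
```

```text
t: 39.58
position: [678.9, -135.8, 181.7]
tcp_rot: [-1.529, 1.556, 3.11]
force: [-15.6, 2.4, -0.6]
width: 8.7
t 39.58 tcp [ 678.9 -135.8  181.7] w 8.7 F [-15.6   2.4  -0.6]
toolx [-0.015  0.    -1.   ] tooly [ 0.997 -0.074 -0.015] toolz [-0.074 -0.997  0.001]
shift cm [-0.8  -0.02  0.02]
tool y yaw -4.2 q7 -0.3
turn about x deg -0.3 alt 179.7
```

View pics/w16.png

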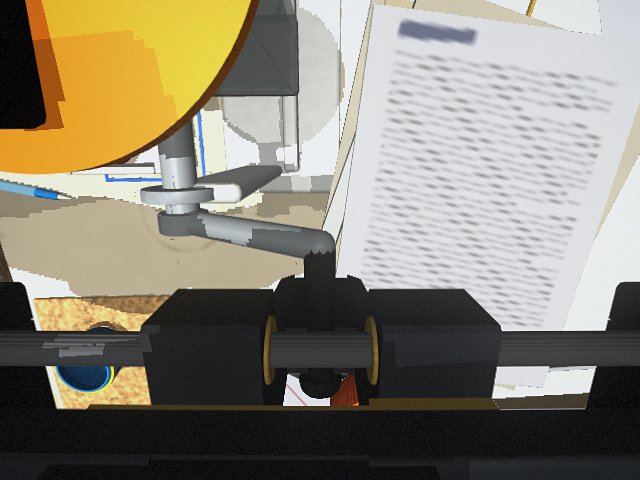

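View pics/s16.png

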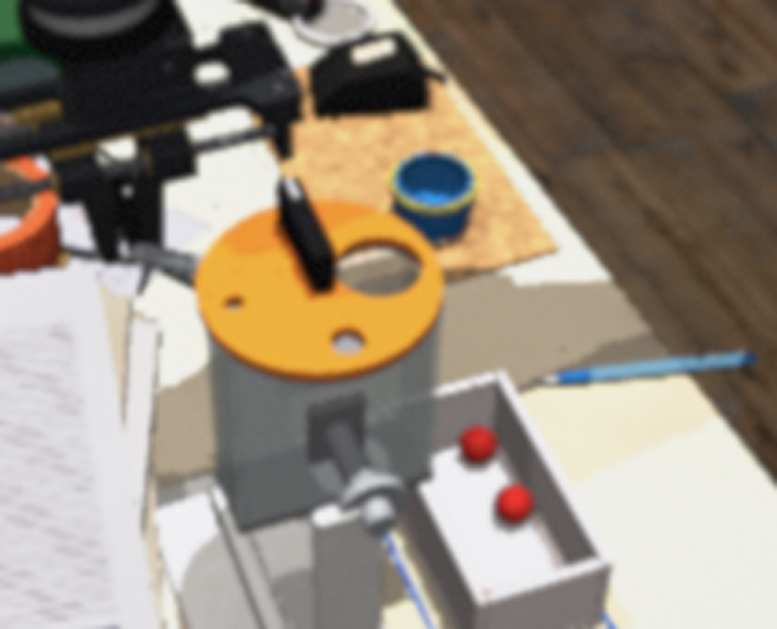

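```bash
python3 -m crank '[[0,-0.2,0,0],[0,0,0,0],[0,0,0,0],[0,0,0,0],[-3,0,0,0],[-5,0,0,0],[-5,0,0,0],[-3,0,0,0],[0,0,0,0]]' 0; python3 - <<'E'
from h import *
togo([618.7,-11.5,330],-3.9)
E
```

```text
t: 40.8
position: [684.9, -136.1, 347.0]
tcp_rot: [1.595, 1.564, -0.051]
force: [-0.5, 0.4, -0.5]
width: 44.1
t 40.8 tcp [ 684.9 -136.1  347. ] w 44.1 F [-0.5  0.4 -0.5]
toolx [ 0.007 -0.    -1.   ] tooly [ 0.997 -0.075  0.007] toolz [-0.075 -0.997 -0.   ]
shift cm [  1.65  -7.55 -11.93]
tool y yaw -4.3 q7 -0.21
turn about x deg -0.4 alt 179.6
```

```bash
python3 -m crank '[[0,-2,-4,0],[0,-2.8,-4,0],[0.5,-2.8,-3.9,0],[0.5,0,0,0],[0,0,0,0],[0,0,0,0]]'; python3 - <<'E'
from h import *
shot("wrist","w17")
togo([618.7,-11.5,251],-3.9)
E
```

```text
t: 41.55
position: [616.8, -13.8, 333.1]
tcp_rot: [-0.414, 1.57, -2.062]
force: [0.1, 0.2, -0.5]
width: 44.2
t 41.6 tcp [616.8 -13.6 333.2] w 44.0 F [-0.5 -0.7 -0.1]
toolx [-0.    -0.001 -1.   ] tooly [ 0.997 -0.077 -0.   ] toolz [-0.077 -0.997  0.001]
shift cm [ 8.22  0.17 -0.23]
tool y yaw -4.4 q7 -0.44
turn about x deg -0.5 alt 179.5
```

View pics/w17.png

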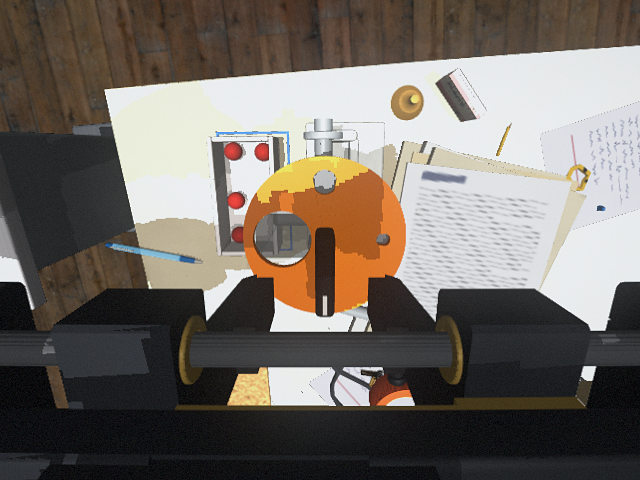

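```bash
python3 -m crank '[[3,0.15,-0.1,0],[3,0,0,0],[1.5,0,0,0],[0.6,0,0,0],[0,0,0,0]]'; python3 -m crank '[[0,0,0,0],[0,0,0,0],[0,0,0,0],[0,0,0,0],[0,0,0,0]]' -1 20; python3 -m crank '[[0,0,0,9],[0,0,0,9],[0,0,0,9],[0,0,0,9],[0,0,0,9],[0,0,0,9],[0,0,0,9],[0,0,0,9],[0,0,0,9],[0,0,0,9],[0,0,0,0],[0,0,0,0]]';python3 - <<'E'
from h import *
togo([618.7,-11.5,251],-93.9)
E
```

```text
t: 42.22
position: [618.3, -11.2, 253.1]
tcp_rot: [1.811, 1.57, 0.165]
force: [-0.2, -0.3, 0.2]
width: 44.1
t: 42.85
position: [618.7, -11.2, 253.3]
tcp_rot: [1.681, 1.569, 0.036]
force: [1.3, -1.0, 1.3]
width: 13.4
t: 44.35
position: [618.7, -11.2, 253.2]
tcp_rot: [-3.049, 1.569, 0.021]
force: [2.4, -0.6, 1.7]
width: 13.0
t 44.35 tcp [618.7 -11.2 253.2] w 13.0 F [ 2.4 -0.6  1.7]
toolx [ 0.002  0.    -1.   ] tooly [-0.072 -0.997 -0.   ] toolz [-0.997  0.072 -0.002]
shift cm [ 0.22  0.03 -0.  ]
tool y yaw -94.1 q7 -1.77
turn about x deg -0.2 alt 179.8
```

Release, lift and back off for a full check.

```bash
python3 -m crank '[[0,0,0,0],[0,0,0,0],[0,0,0,0],[-3,0,0,0],[-4,0,0,0],[-4,0,0,0],[0,0,0,0]]' 0; python3 -m crank '[[0,5.5,0,0],[0,5.5,0,0],[0,5.5,0,0],[0,5.5,0,0],[0,5.5,0,0],[0,5.5,0,0],[0,0,0,0],[0,0,0,0]]'; python3 - <<'E'
from h import *
togo([618.7,-11.5,251],-93.9)
shot("top","t18",(200,150,360,300),5); shot("side","s18",(240,160,450,350),3.5)
crp("t18","t18b",(330,180,490,340),4)
E
```

```text
t: 45.22
position: [619.4, -11.0, 366.0]
tcp_rot: [-3.016, 1.564, 0.052]
force: [0.6, 0.2, 0.9]
width: 43.6
t: 46.22
position: [592.9, -339.2, 361.3]
tcp_rot: [-0.825, 1.568, 2.243]
force: [0.1, 0.5, -0.5]
width: 44.1
t 46.23 tcp [ 592.9 -339.2  361.3] w 44.1 F [ 0.1  0.5 -0.5]
toolx [-0.002  0.002 -1.   ] tooly [-0.074 -0.997 -0.002] toolz [-0.997  0.074  0.002]
shift cm [ 11.1  -32.85  -0.16]
tool y yaw -94.3 q7 -1.23
turn about x deg -0.4 alt 179.6
```

View pics/t18.png

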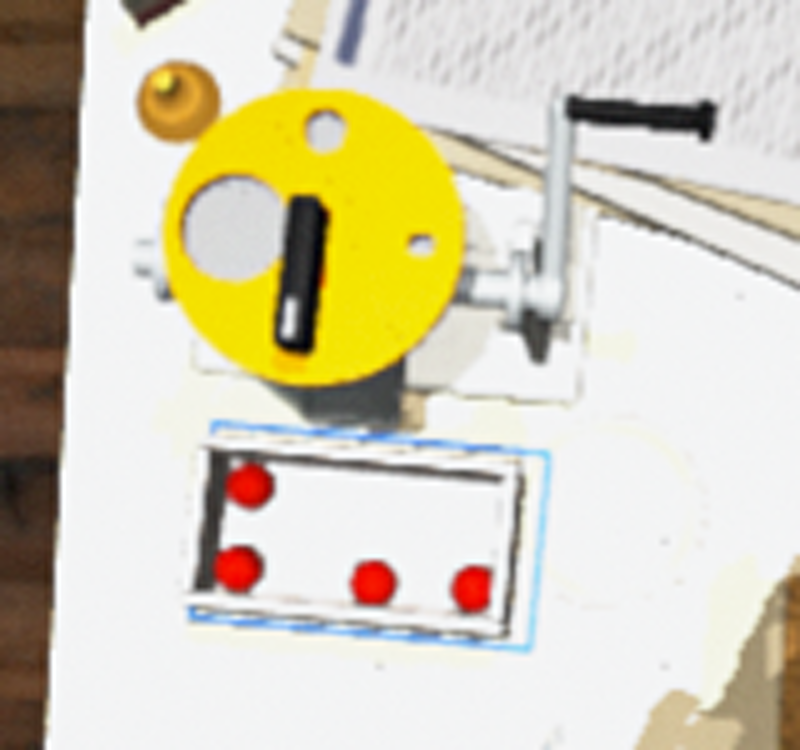

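View pics/s18.png

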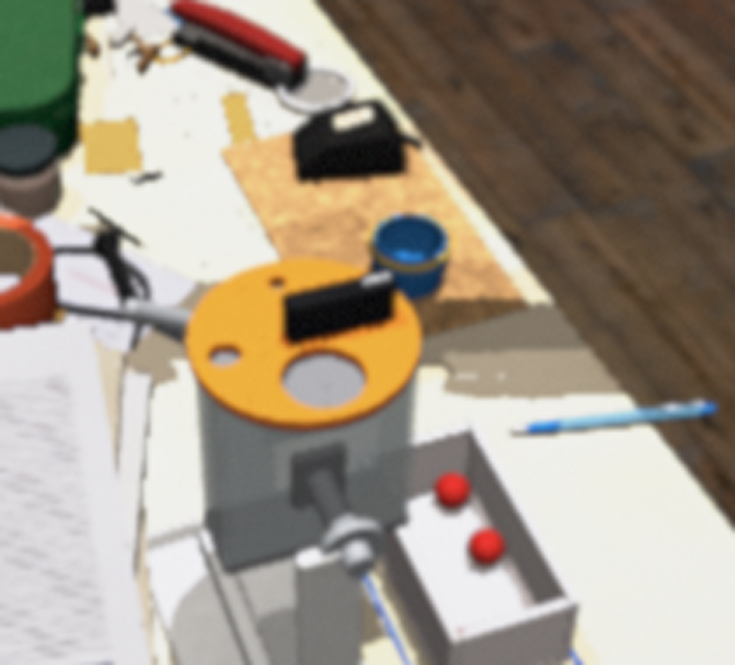

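View pics/t18b.png

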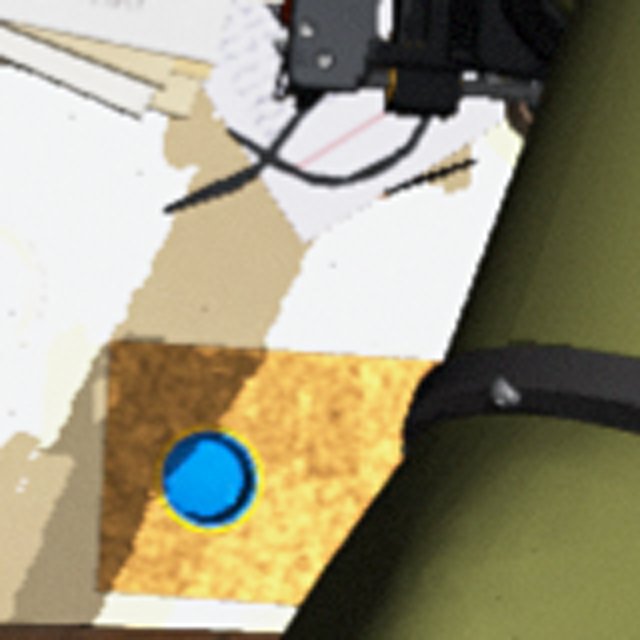

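```bash
python3 - <<'E'
from h import *
C=load("s18"); s=3.5
for p in((300,180),(403,172),(350,176)): print(atz(C,240+p[0]/s,160+p[1]/s,5).round(1))
for x,y in((352,118),): print(atz(C,240+x/s,160+y/s,46+5).round(1))
C=load("t18")
P=np.array([atz(C,200+(x+.5)/5-.5,150+(y+.5)/5-.5,60)[:2] for x,y in((208,440),(525,461),(510,637),(188,602))]); print(P.round(1),P.mean(0).round(1))
b=[atz(C,200+x/5,150+y/5,272.5)[:2] for x,y in((293,345),(308,200))]; d=b[0]-b[1]; print(b,np.degrees(np.arctan2(d[1],d[0])))
M=np.array([[508.2,-209.1],[500.6,-466.2],[352.5,-461.3],[361.3,-203.]])
print(proj(load("s18"),np.c_[M,[5]*4]))
E
```

```text
[ 453.3 -398.6    5. ]
[ 374.6 -374.4    5. ]
[ 415.2 -387.     5. ]
[ 407.8 -400.2   51. ]
[[561.6  64.8]
 [555.1 -83. ]
 [473.8 -78.7]
 [486.1  70.3]] [519.2  -6.7]
[array([569.48301257, -10.97301235]), array([624.32647078, -14.1925694 ])] 176.64033652237043
[[335.63995451 261.38743106]
 [301.04481004 202.10204906]
 [348.92915427 190.30680403]
 [389.41785321 246.28684216]]
```

```bash
python3 -m crank '[[0,0,0,0],[-1,0,4,0],[-1,0,4,0],[0,0,0,0],[0,0,0,0]]'; python3 - <<'E'
from h import *
shot("wrist","w19")
E
```

```text
t: 46.95
position: [514.4, -333.5, 383.1]
tcp_rot: [-3.003, 1.569, 0.065]
force: [0.7, 1.1, -0.4]
width: 43.9
```

View pics/w19.png

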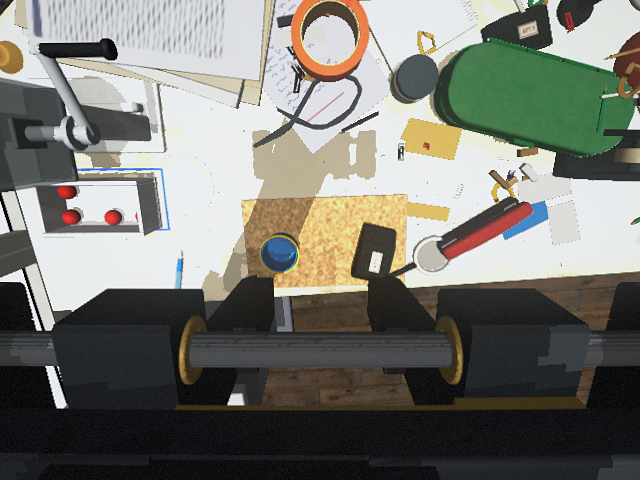

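```bash
python3 - <<'E'
from h import *
C=load("w19")
for p in((374,250),(366,222),(397,228),(352,275),(388,281)): print(p,atz(C,*p,30).round(1),atz(C,*p,5).round(1))
for p in((242,199),(407,194),(246,289),(405,280)): print('mat',atz(C,*p,5).round(1))
crp("w19","w19a",(230,180,430,300),4)
E
```

```text
(374, 250) [ 420.8 -409.2   30. ] [ 412.7 -412.7    5. ]
(366, 222) [ 465.9 -398.5   30. ] [ 460.1 -401.5    5. ]
(397, 228) [ 453.2 -445.1   30. ] [ 446.8 -450.4    5. ]
(352, 275) [ 382.  -373.3   30. ] [ 372.1 -375.1    5. ]
(388, 281) [ 367.8 -429.7   30. ] [ 357.1 -434.3    5. ]
mat [ 510.7 -210.3    5. ]
mat [ 500.  -466.7    5. ]
mat [ 359.8 -196.7    5. ]
mat [ 356.8 -462.6    5. ]
```

View pics/w19a.png

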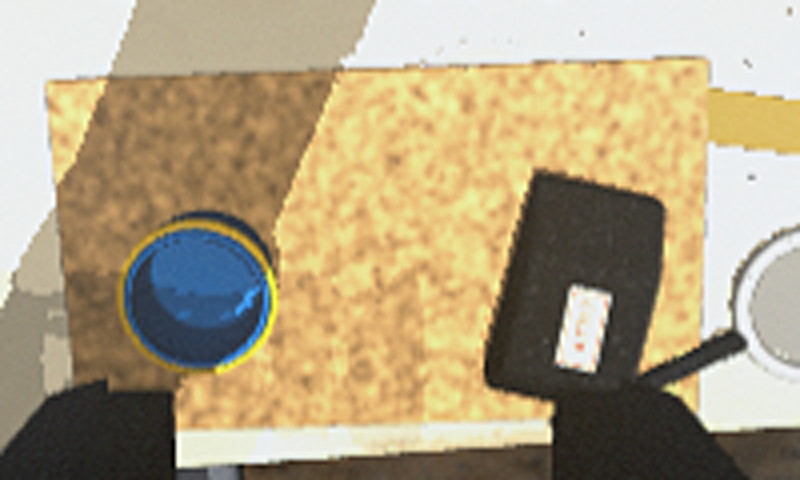

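```bash
python3 - <<'E'
from h import *
print(readout.sense()['qvel'].round(3)); print(robot.job_done())
E
```

```text
[-0.002  0.014  0.    -0.006  0.001  0.002 -0.   ]
the job is handed in; nothing more can be done
None
```

The job is handed in at about 47 s of robot time, and my last checks found nothing out of place. The hand-in itself gave no verdict.

**What I did:** Only the blue pot and the block stamp stood before the dispenser; there was no lead tin. I set both on the cork mat and put the white box in the blue outline, holding it by a short wall. I turned the dial to the 42 mm hole, tipped the magazine to its stop with the crank, swung it back upright, and turned the dial shut.

**Last camera checks:**

| Item | Reading |
|---|---|
| Beads | All four in the box, magazine empty after one tip |
| Box | About 4 mm off the outline's centre front to back, 2 mm sideways, aligned with it |
| Magazine | Upright; pushed against its stop (about 16 N at the wrist) and seen upright in the pictures |
| Dial | About 0.01 rad from shut |
| Pot and stamp | Both upright on the mat |
| Robot | Clear of everything |

**What disagreed:**
- The stamp lay about 2 cm from where I had put it, probably the announced knock. It is still wholly on the mat, so I left it.
- On the swing back the finger opening fell from about 11 mm to 8.7 mm, so the pin slid a little in the grip. The magazine still reached its stop.

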